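Scoop mixing balls out of the canister onto the scale

TASK

Take the hand scoop by its handle, tip it nose-down into the canister that holds the steel balls and push its lip under them against the canister's far wall, then level it inside and lift it out with at least two balls in its bowl. Stand the loaded scoop level on its foot in the middle of the scale's pan and let go. Leave the tin and the spool that stand in front where they are.

Things in the scene. Friction and masses are not known exactly. Their poses are not given: they have to be found in the camera images.
- ball_canister: clear canister holding four steel balls, fixed; the one of two like canisters that is not empty. Outside 124 (x) x 82 (y) x 85 high, inside 118 x 76, its four upright corners cut off at 45 degrees by 20 mm. Origin: centre of the underside, z up, x away from the robot (give or take 15 degrees)
- ball_canister_mouth (a point): centre of the ball canister's mouth, 85 mm above the worktop, level with the top of the grey inturned rim (6 thick); axes as the canister's. The mouth is 100 (x) x 66 (y), corners cut too: the rim overhangs the inside by 9 mm at the ends, 5 at the sides
- floor_far (a point): foot of the ball canister's far inner wall (59 mm along +x from its centre), 4.6 mm above the worktop; axes as the canister's. The inside floor slopes down to here by 10 degrees all along x: 15 mm high at the centre, 25.4 at the near wall. So the balls lie heaped in this far end, within about 36 mm of the far wall
- empty_canister: a second, identical canister with nothing in it, fixed (either one may stand to the left); origin and axes as the first
- ball0_center (a point): centre of a loose steel mixing ball, 16 mm diameter, in the canister
- ball1_center (a point): centre of the second such ball
- ball2_center (a point): centre of the third such ball
- ball3_center (a point): centre of the fourth such ball
- scoop_grip (a point): grip point on the handle of the loose polished steel scoop (0.18 kg). Black bar 16 wide (y) x 12 thick, leaning back 30 degrees: it runs along (-0.5, 0, 0.866) in the scoop's axes. This point is on its centre line, 30 mm from its top end; the black part reaches 62 mm below it. Axes are the scoop's: x towards the open nose, y across, z up when it stands level
- scoop_bowl (a point): centre of the scoop's flat foot, underside; axes as scoop_grip, which lies (-72, 0, 100.6) mm from here. Bowl 46 wide (41 inside), level floor x -18 to 18 and 2.5 thick, heel to x = -30, back wall 28 high, sides 26. In front a nose plate 22 long, 2 thick rises at 25 degrees to the lip; tipped nose-down 35 degrees it lies flat on the canister's sloping floor
- scoop_lip (a point): middle of the scoop's front lip (front edge of the nose plate, 2 mm thick, upper side), at (38.5, 0, 11) mm from scoop_bowl in the scoop's axes; open in front
- scale_pan (a point): centre of the top of the bench scale's flat steel pan, 120 (x) x 110 (y), 28 mm above the worktop, rigid; the white scale is fixed and reaches 35 mm beyond the pan's near (-x) edge, 8 mm lower; z up
- paste_tin: bystander: tin with a red lid, 57 mm across, 68 high, loose; origin at the centre of its underside
- solder_spool: bystander: solder reel lying flat, 60 mm across, 34 high, loose; origin at the centre of its underside

How it is judged (in metres and radians):
On the way:
1. the scoop's lip is low inside the ball canister with the scoop tipped nose-down by more than 10 degrees (z of scoop_lip in the frame of ball_canister below 0.045 m and x of scoop_lip in the frame of ball_canister between -0.059 and 0.063 m and y of scoop_lip in the frame of ball_canister between -0.04 and 0.04 m and angle between scoop_bowl's own z axis and vertical above 0.175 rad and angle between scoop_bowl's own x axis and vertical above 1.745 rad), for 0.1 s.
At the end, for the whole second after the job is handed in: The scoop stands level (within 8 degrees) on its foot on the scale's pan, the foot's centre within 45 mm (x) and 40 mm (y) of the pan's centre, released, with at least two of the four balls lying in its bowl (((x of ball1_center in the frame of scoop_bowl between -0.02 and 0.034 m and y of ball1_center in the frame of scoop_bowl between -0.024 and 0.024 m and z of ball1_center in the frame of scoop_bowl between 0 and 0.042 m and x of ball0_center in the frame of scoop_bowl between -0.02 and 0.034 m and y of ball0_center in the frame of scoop_bowl between -0.024 and 0.024 m and z of ball0_center in the frame of scoop_bowl between 0 and 0.042 m) or (x of ball2_center in the frame of scoop_bowl between -0.02 and 0.034 m and y of ball2_center in the frame of scoop_bowl between -0.024 and 0.024 m and z of ball2_center in the frame of scoop_bowl between 0 and 0.042 m and x of ball0_center in the frame of scoop_bowl between -0.02 and 0.034 m and y of ball0_center in the frame of scoop_bowl between -0.024 and 0.024 m and z of ball0_center in the frame of scoop_bowl between 0 and 0.042 m) or (x of ball2_center in the frame of scoop_bowl between -0.02 and 0.034 m and y of ball2_center in the frame of scoop_bowl between -0.024 and 0.024 m and z of ball2_center in the frame of scoop_bowl between 0 and 0.042 m and x of ball1_center in the frame of scoop_bowl between -0.02 and 0.034 m and y of ball1_center in the frame of scoop_bowl between -0.024 and 0.024 m and z of ball1_center in the frame of scoop_bowl between 0 and 0.042 m) or (x of ball3_center in the frame of scoop_bowl between -0.02 and 0.034 m and y of ball3_center in the frame of scoop_bowl between -0.024 and 0.024 m and z of ball3_center in the frame of scoop_bowl between 0 and 0.042 m and x of ball0_center in the frame of scoop_bowl between -0.02 and 0.034 m and y of ball0_center in the frame of scoop_bowl between -0.024 and 0.024 m and z of ball0_center in the frame of scoop_bowl between 0 and 0.042 m) or (x of ball3_center in the frame of scoop_bowl between -0.02 and 0.034 m and y of ball3_center in the frame of scoop_bowl between -0.024 and 0.024 m and z of ball3_center in the frame of scoop_bowl between 0 and 0.042 m and x of ball1_center in the frame of scoop_bowl between -0.02 and 0.034 m and y of ball1_center in the frame of scoop_bowl between -0.024 and 0.024 m and z of ball1_center in the frame of scoop_bowl between 0 and 0.042 m) or (x of ball3_center in the frame of scoop_bowl between -0.02 and 0.034 m and y of ball3_center in the frame of scoop_bowl between -0.024 and 0.024 m and z of ball3_center in the frame of scoop_bowl between 0 and 0.042 m and x of ball2_center in the frame of scoop_bowl between -0.02 and 0.034 m and y of ball2_center in the frame of scoop_bowl between -0.024 and 0.024 m and z of ball2_center in the frame of scoop_bowl between 0 and 0.042 m)) and x of scoop_bowl in the frame of scale_pan between -0.045 and 0.045 m and y of scoop_bowl in the frame of scale_pan between -0.04 and 0.04 m and z of scoop_bowl in the frame of scale_pan between -0.004 and 0.006 m and angle between scoop_bowl's own z axis and vertical below 0.14 rad); the robot touches nothing.
It fails at once if the paste tin or the solder spool is shoved by more than 40 mm or knocked over (distance of any of paste_tin, solder_spool from where it was at the start of the episode above 0.04 m or angle between paste_tin's own z axis and vertical above 0.6 rad).
It also fails if it takes over 51 s, if anything falls off the work surface, if the arm or the gripper's body presses on something with over 40 N, if the wrist force passes 120 N, or if a joint passes its speed limit or range.

ROBOT

A 6-joint arm with a two-finger parallel gripper is mounted at the origin on a cart in front of the work surface, level with it; the furniture and walls round the work are solid. World frame = base frame: x ahead of the robot, y to its left, z up, the work surface at z = 0. Lengths are in m, angles in degrees, forces in N, time in s.
With the tool pointing down it reaches from about 0.35 to 0.875 m from the base axis. Payload 4.2 kg.
Tool frame: the origin (TCP) lies between the finger pads; the fingertips stand 14 mm ahead of it and the grasp point (between the pads) lies 5 mm behind it (r.tcp_to_tips is the distance from the TCP to the fingertips, in m); y points along the fingers, x is the direction in which the jaws open and shut, and the axes are right-handed (so a half turn about y gives the same grasp; the last joint's range is limited). The gripper opens to 87 mm and grips with 3 to 60 N. Pads are 19 mm wide; open, the fingers measure 117 mm over their backs; the gripper's body (75 mm by 190 mm) begins 51 mm behind the grasp point.
Start: joints at [-61.96, 22.042, 0.453, 0, -68.411, -14.817], TCP at [0.143, -0.608, 0.237] pointing down, gripper open.
Joint ranges: [-179.83, 179.83], [-69.29, 118.12], [-61.27, 80.66], [-181.25, 117.63], [-171.15, -9.14], [-177.46, 177.46]. Speed limits (degrees/s): [159.86, 159.86, 180, 180, 180, 180].

INTERFACE

Orientations are given as a 3x3 rotation matrix whose columns are the frame's x, y, z axes.
In Python, from station import sense, optics, ticket, r gives the robot as it stands.
- The arm moves only by the tool carry_out, never from a script. Its argument "steps" is a list that holds one entry, the list of rows, each a list of 6 numbers: the shift along the world's x, y, z in cm, then the turn, a rotation vector about the world's x, y, z in rad. A call has 1 to 20 rows; each row is the pose to reach, as a shift and turn from the pose commanded when the call began; what a row does not reach only later rows make up. A row lasts 1/8 s, in which the tool goes at most 62.5 mm and 10.7 degrees, less where a joint would pass 70% of its speed; a pose out of reach is approached as far as the arm can. A call with a gripper value outside its range is refused whole. "fingers" is the closure in counts, from 0 (fully open) to 255 (shut), set as the call begins (left out, the last holds). The fingers move at their own pace and stop on an object; the grip force is fixed at half the most. Time passes only in rows, so rows that repeat a pose let the fingers close. It gives the time, the measured TCP pose, the force and the opening at its end, in the units of the state.
- sense(): the state, without advancing time (a new reading comes with each control period).
- optics.capture(name): name is "side" or "top" or "wrist"; returns a dict with "image" (480x640x3 uint8, red, green, blue), "fov_y" (degrees; the focal length in pixels is half the picture's height over the tangent of half this angle, whatever the lens; pixels are square), "cx", "cy" (the principal point, pixels), "k1" (the pictures are not rectified: a ray, as slopes to the right and down, at radius r is drawn at 1 + k1 r^2 times it, then the intrinsics apply), "rvec" (rotation vector, rad) and "tvec" (3), from world to camera coordinates, as OpenCV has them. Camera axes: x right, y down, z forward; pixel columns grow to the right and rows downward; lengths in m; the calibration is good to about 2 mm. A picture is of the moment at which its call begins. There is no depth.
- ticket.finish_job(): hands the job in, once; it reports no verdict.
The state is a dict: "time_s": time; "joints": joint angles; "joint_velocities": joint speeds; "effort": joint torques, N m; "tcp_pos": TCP position; "ee_rot": TCP orientation; "wrist_force": force on the tool from outside, world axes, zero at the start; "moment": the same for the moment, N m; "gripper_width": opening from 0.0 (shut) to 1.0 (fully open).
Only numpy, scipy, OpenCV 4.12 (cv2) and the standard library are available. Lean on these libraries where they do the work, as an engineer would, in place of code of your own. Each camera call takes 0.05 s, during which the arm holds its last target.

## Working session

There is one attempt and no reset: what is moved stays moved. The work goes in short steps, Python scripts to look and compute and a tool call to move; the robot and the scene stay as the last step left them, time stands still between calls to the robot, and variables do not carry over. Pictures are saved under pics/ and viewed, and the job is handed in when it is done.

Besides the shell and the picture viewer there is one more tool, called after "Request:" as a command line: name --argument value ..., lists and objects as JSON in quotes. carry_out: Moves the arm, as the interface text tells. Its arguments: {"type":"object","properties":{"steps":{"type":"array","items":{"type":"array","items":{"type":"array","items":{"type":"number"}}}},"fingers":{"type":"number"}},"required":["steps"]}

```bash
ls; mkdir -p pics
python3 - <<'E'
from station import sense, optics, ticket, r
import cv2
s=sense(); print(s)
for n in ["side","top","wrist"]:
    d=optics.capture(n); cv2.imwrite(f"pics/{n}0.png",d["image"][:,:,::-1]); print(n,{k:v for k,v in d.items() if k!="image"})
E
```

```text
pics
{'time_s': 0.0, 'joints': array([-6.19598242e+01,  2.20888294e+01,  3.79134804e-01, -2.83231168e-02,
       -6.84132055e+01, -1.48157103e+01]), 'joint_velocities': array([ 0.08107823,  0.00039904,  0.02206639,  0.08542205, -0.02672584,
        0.02066271]), 'effort': array([ 1.55636510e-03, -3.90668356e+01,  1.87402976e+01,  4.21980411e+00,
        1.09218748e-02, -1.99038946e-04]), 'tcp_pos': array([ 0.1428475 , -0.60785169,  0.23547727]), 'ee_rot': array([[-2.28588380e-01, -6.02624889e-04, -9.73522978e-01],
       [ 9.73520699e-01,  2.10926914e-03, -2.28589151e-01],
       [ 2.19117549e-03, -9.99997594e-01,  1.04513386e-04]]), 'wrist_force': array([-0.15925129, -0.39367224, -0.04986526]), 'moment': array([ 0.00633937, -0.02041757,  0.02902938]), 'gripper_width': 0.9992505060227391}
side {'fov_y': 56.30827650837658, 'cx': 322.34955860277654, 'cy': 236.36600219551116, 'k1': -0.018790559076140096, 'rvec': array([ 2.22166043, -0.05504776,  0.04330175]), 'tvec': array([-0.56200094, -0.02869543,  1.06861687])}
top {'fov_y': 44.98950610712667, 'cx': 320.16400814983484, 'cy': 237.810418540353, 'k1': 0.008374746630901018, 'rvec': array([ 2.25294657, -1.92531188,  0.22282085]), 'tvec': array([-0.28199088,  0.50482167,  0.98016268])}
wrist {'fov_y': 70.23644558073116, 'cx': 321.76998836902084, 'cy': 237.67801744673523, 'k1': -0.022845217282760694, 'rvec': array([-1.8496081 , -2.33265706, -0.28603324]), 'tvec': array([ 0.62318245, -0.02915638,  0.38946811])}
```

View pics/side0.png

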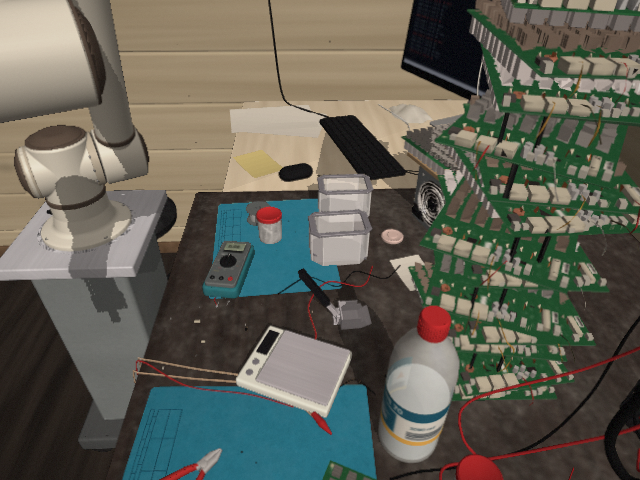

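View pics/top0.png

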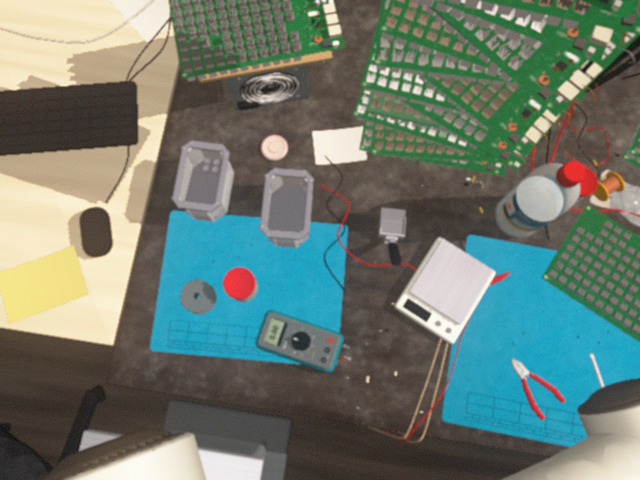

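View pics/wrist0.png

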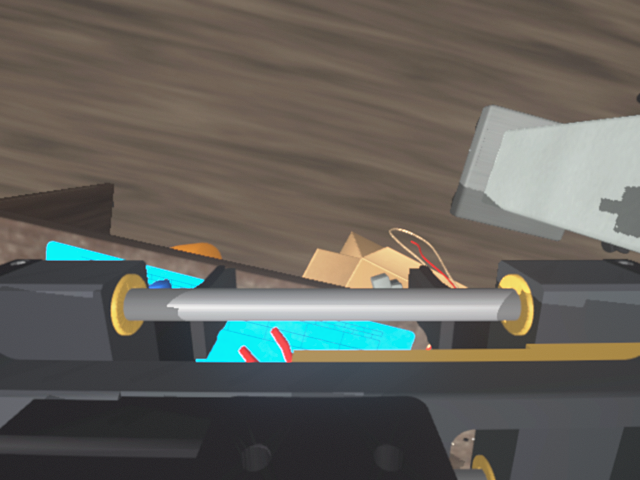

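The side view shows the scoop at (335,300), the scale at (295,370), and the canisters at (340,235) and (345,195). In the top view the left canister, around (203,180), seems to hold the balls. I'll enlarge both.

```bash
cat > h.py <<'E'
import numpy as np, cv2, pickle
from scipy.spatial.transform import Rotation as R
def save(d,p): pickle.dump(d,open(p,'wb'))
def cam(d):
    f=240/np.tan(np.radians(d["fov_y"])/2); M=R.from_rotvec(d["rvec"]).as_matrix(); return f,M,np.array(d["tvec"])
def proj(d,P):
    f,M,t=cam(d); P=np.atleast_2d(P); c=P@M.T+t; s=c[:,:2]/c[:,2:]; r2=(s**2).sum(1,keepdims=True)
    s=s*(1+d["k1"]*r2); return s*f+[d["cx"],d["cy"]]
def ray(d,uv):
    f,M,t=cam(d); s0=(np.array(uv,float)-[d["cx"],d["cy"]])/f; s=s0.copy()
    for _ in range(20): s=s0/(1+d["k1"]*(s@s))
    v=M.T@np.array([s[0],s[1],1]); return -M.T@t, v/np.linalg.norm(v)
def atz(d,uv,z):
    o,v=ray(d,uv); return o+v*(z-o[2])/v[2]
def tri(a,b):
    A=np.zeros((3,3));B=np.zeros(3);L=[]
    for d,uv in (a,b):
        o,v=ray(d,uv);Q=np.eye(3)-np.outer(v,v);A+=Q;B+=Q@o;L.append((o,v))
    p=np.linalg.solve(A,B); res=[np.linalg.norm(np.cross(p-o,v)) for o,v in L]; return p,res
def crop(d,x0,y0,x1,y1,k,name,draw=[]):
    im=d["image"][:,:,::-1][y0:y1,x0:x1]; im=cv2.resize(im,None,fx=k,fy=k,interpolation=cv2.INTER_CUBIC)
    for P in draw:
        for u in proj(d,P): cv2.circle(im,(int((u[0]-x0+.5)*k),int((u[1]-y0+.5)*k)),2,(0,255,0),-1)
    cv2.imwrite("pics/"+name,im)
E
python3 - <<'E'
from h import *
from station import optics
for n in ["side","top"]:
    save(optics.capture(n),n+".pkl")
S=pickle.load(open("side.pkl","rb"));T=pickle.load(open("top.pkl","rb"))
crop(T,165,135,325,255,5,"t_can.png"); crop(T,340,190,510,350,4,"t_sc.png")
crop(S,290,165,400,275,6,"s_can.png");crop(S,230,260,380,420,4,"s_sc.png")
E
```

```text
(no output)
```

View pics/t_can.png

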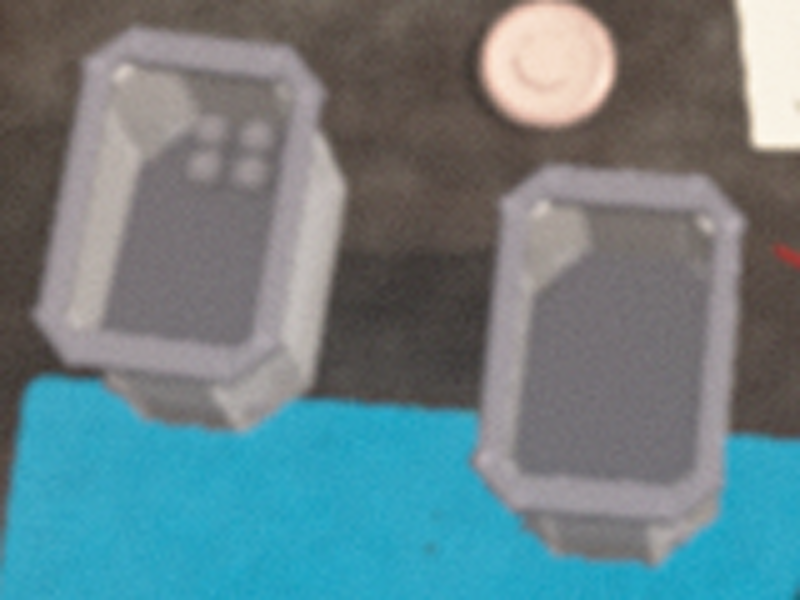

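View pics/t_sc.png

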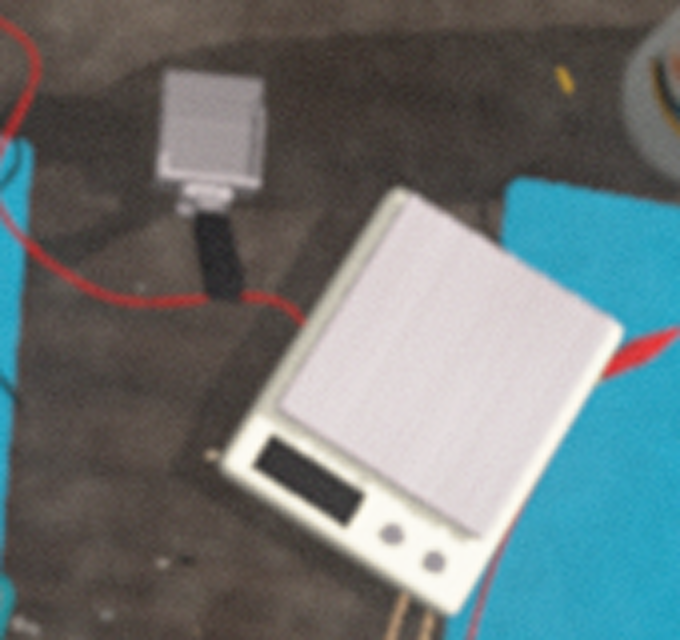

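View pics/s_can.png

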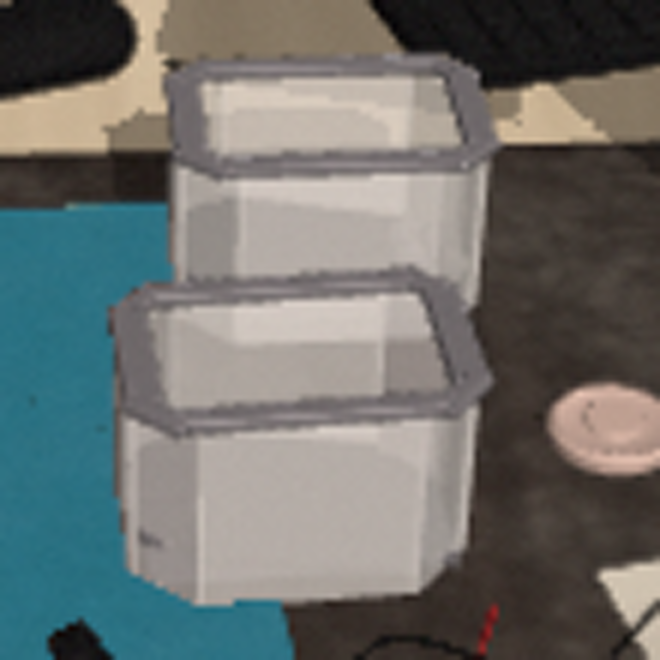

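View pics/s_sc.png

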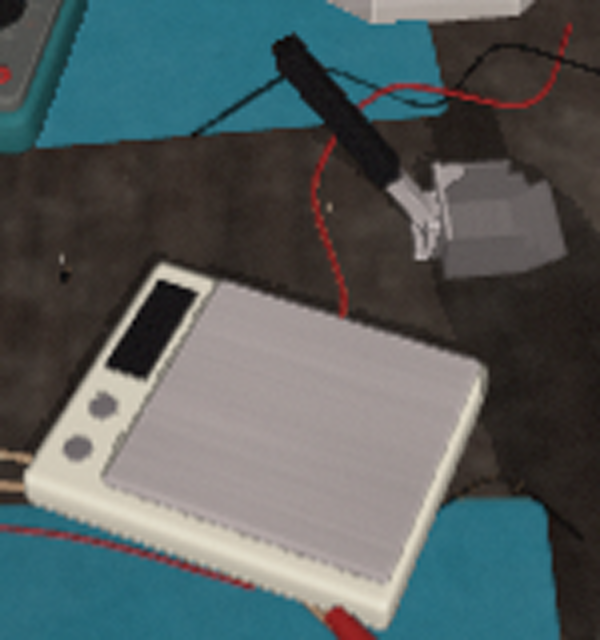

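Four balls are in the left canister, at the far end. I'll fit models to these points.

```bash
cat > fit.py <<'E'
from h import *
from scipy.optimize import least_squares
S=pickle.load(open("side.pkl","rb"));T=pickle.load(open("top.pkl","rb"))
def rz(a): return R.from_euler('z',a).as_matrix()
def px(c,x0,y0,k): return (np.array(c,float)+.5)/k-.5+[x0,y0]
def fit(obs,x0,freez=True):
    # obs: list (cam, model pts, pixels)
    def f(p):
        q=np.array(p); z=q[3]
        return np.concatenate([(proj(d,(M@rz(q[2]).T)+[q[0],q[1],z])-u).ravel() for d,M,u in obs])
    s=least_squares(f,x0,loss='soft_l1'); return s.x, f(s.x)
def octo(hx,hy,c,z): return np.array([[hx,hy-c,z],[hx-c,hy,z],[-hx+c,hy,z],[-hx,hy-c,z],[-hx,-hy+c,z],[-hx+c,-hy,z],[hx-c,-hy,z],[hx,-hy+c,z]])
O=octo(.062,.041,.02,.085)
# order: far-left-tip, left-far, left-near, near-left, near-right, right-near, right-far, far-right
tp=px([(135,30),(85,62),(37,318),(75,362),(240,380),(290,340),(327,97),(290,48)],165,135,5)
sp=px([(480,78),(440,55),(205,62),(168,75),(172,155),(220,178),(465,165),(497,150)],290,165,6)
if __name__=="__main__":
    c,r_=fit([(T,O,tp),(S,O,sp)],[.7,.2,0,0]); print("ballcan",c.round(4),np.degrees(c[2]).round(1),r_.reshape(-1,2).round(1).tolist())
    for n,d,u in (("T",T,tp),("S",S,sp)):
        c1,_=fit([(d,O,u)],[.7,.2,0,0]); print(n,c1.round(4))
    P=np.array([[.06,.055,0],[.06,-.055,0],[-.06,-.055,0],[-.06,.055,0]])
    pt=px([(415,193),(622,328),(480,535),(280,400)],340,190,4)
    ps=px([(215,280),(485,365),(385,580),(105,485)],230,260,4)
    best=None
    # side order: near-left(215,280), far-left(485,365), far-right(385,580), near-right
    c2,r2=fit([(T,P,pt),(S,P[[3,0,1,2]],ps)],[.55,-.25,-.5,.028]); print("pan",c2.round(4),np.degrees(c2[2]),r2.round(1).tolist())
    H=np.array([[-.087,0,.1266],[-.041,0,.0469],[.0385,.023,.011],[.0385,-.023,.011]])
    ht=px([(228,296),(207,214),(165,72),(265,80)],340,190,4)
    hs=px([(288,42),(397,180)],230,260,4)
    c3,r3=fit([(T,H,ht),(S,H[:2],hs)],[.65,-.12,0,0]); print("scoop",c3.round(4),np.degrees(c3[2]),r3.round(1).tolist())
    for a,b in zip(ht[:2],hs): print(tri((T,a),(S,b)))
    I=octo(.05,.033,.02,.085)
    dr=lambda M,q:[(M@rz(q[2]).T)+[q[0],q[1],q[3]]]
    B=np.array([[x,y,z] for x,z in ((-.018,.0),(.018,0),(.0385,.011),(-.03,.028)) for y in(-.023,.023)]+[[-.072,0,.1006]]+H.tolist())
    crop(T,165,135,325,255,5,"t_can1.png",dr(O,c)+dr(I,c)+dr(octo(.059,.038,.02,0),c)); crop(T,340,190,510,350,4,"t_sc1.png",dr(P,c2)+dr(B,c3))
    crop(S,290,165,400,275,6,"s_can1.png",dr(O,c)+dr(I,c)); crop(S,230,260,380,420,4,"s_sc1.png",dr(P,c2)+dr(B,c3))
E
python3 fit.py
```

```text
ballcan [0.6164 0.0239 0.0299 0.001 ] 1.7 [[5.5, 1.0], [2.6, 3.6], [3.8, -3.3], [5.3, 0.1], [-4.1, -0.6], [-1.0, -2.0], [-0.8, 2.1], [-2.5, 0.2], [-0.6, 0.3], [-3.4, 0.4], [1.8, 0.3], [0.4, 2.5], [1.2, -1.7], [2.5, -1.3], [-2.2, -0.4], [-0.5, -2.7]]
T [0.5946 0.0074 0.0357 0.0714]
S [ 0.61   -0.0296  0.014   0.0318]
pan [ 0.5086 -0.4471 -0.4413  0.0282] -25.286818041399904 [-0.1, -0.8, -0.3, -1.4, 1.1, 1.7, -1.1, 0.9, 2.2, -0.0, -0.2, 0.2, 0.3, 1.6, -1.0, -1.3]
scoop [ 0.5944 -0.3283  0.046  -0.0011] 2.6368114277646555 [-0.6, -2.4, 0.9, 1.4, 0.4, -1.0, -0.4, -0.4, -0.4, 2.1, -1.4, -0.8]
(array([ 0.5055079 , -0.33297752,  0.13006382]), [np.float64(0.0027626981065615916), np.float64(0.0027626981065614347)])
(array([ 0.55632022, -0.32863108,  0.04214772]), [np.float64(0.00029224190068282714), np.float64(0.0002922419006828785)])
```

View pics/t_can1.png

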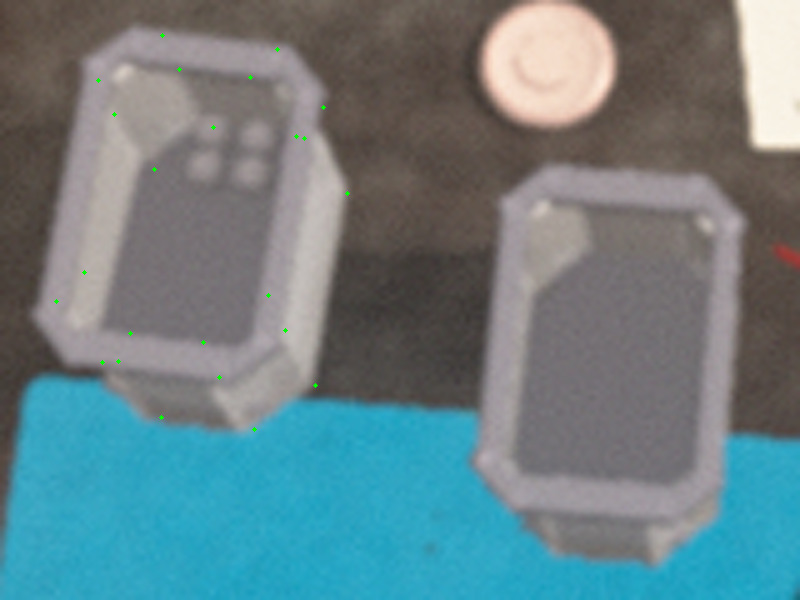

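View pics/t_sc1.png

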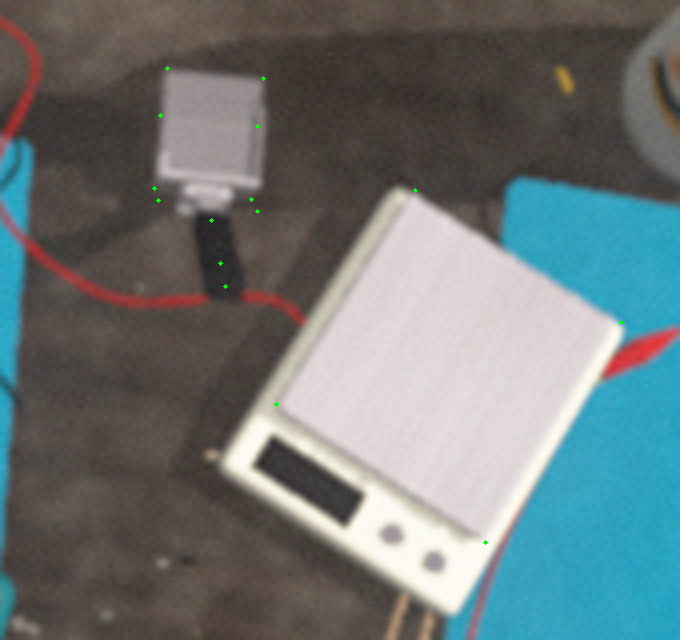

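View pics/s_sc1.png

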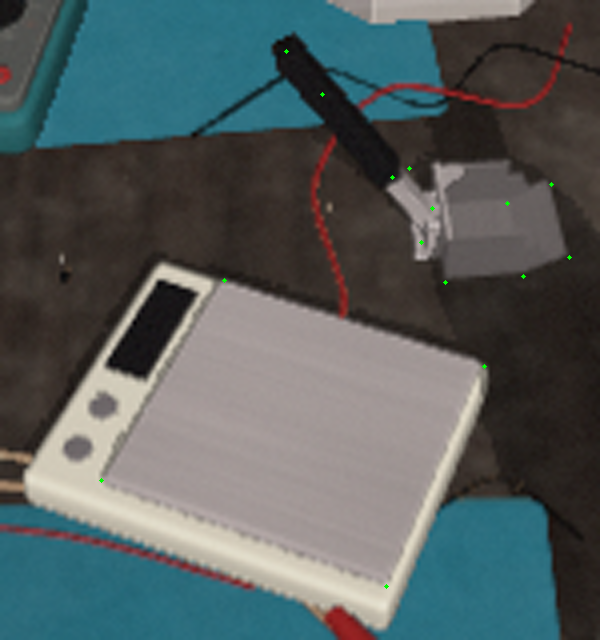

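View pics/s_can1.png

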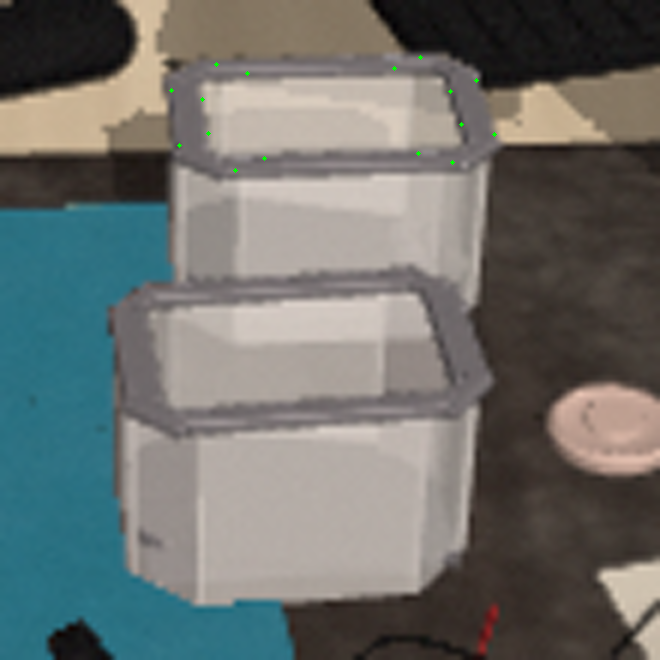

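```bash
cat > fit2.py <<'E'
from fit import *
def f(p,full=False):
    x,y,a,z,hx,hy,c=p; M=octo(hx,hy,c,.085)@rz(a).T+[x,y,z]
    return np.concatenate([(proj(T,M)-tp).ravel(),(proj(S,M)-sp).ravel()])
s=least_squares(f,[.62,.02,.03,0,.062,.041,.014]);print(s.x.round(4),f(s.x).reshape(-1,2).round(1).tolist())
for z,hx,hy in((0,.062,.041),):
    g=lambda q:f([q[0],q[1],q[2],z,hx,hy,q[3]])
    s=least_squares(g,[.62,.02,.03,.014]);print(s.x.round(4),np.degrees(s.x[2]),g(s.x).reshape(-1,2).round(1).tolist())
E
python3 fit2.py
```

```text
[ 0.6171  0.0265  0.0311 -0.0013  0.0632  0.0445  0.0156] [[0.2, -0.2], [0.2, 0.4], [0.2, -0.7], [-0.2, -0.0], [-0.9, 0.4], [-0.7, 1.0], [0.5, -0.7], [0.7, 0.0], [-0.7, -1.0], [-1.3, -0.1], [-0.4, -0.1], [-0.1, 1.2], [1.2, 0.3], [0.5, -0.2], [0.5, 0.5], [0.6, -0.7]]
[0.6167 0.0258 0.033  0.0135] 1.8924261437554575 [[0.9, 0.5], [2.3, 0.1], [2.3, 0.1], [0.8, -0.5], [-1.3, -0.4], [-2.5, 1.3], [-1.2, -1.5], [0.0, 0.4], [-1.2, -1.1], [-0.8, 0.2], [-0.8, 0.4], [0.3, 1.1], [1.5, -0.3], [-0.2, -1.3], [0.6, -0.7], [-0.0, -1.4]]
```

Run:
```python
from h import *
from station import optics,sense,r
print([a for a in dir(r) if a[0]!='_'])
s=sense();E=s["ee_rot"];d=optics.capture("wrist");f,M,t=cam(d);save(d,"w0.pkl")
print("cam pos in tool",E.T@(-M.T@t-s["tcp_pos"]),"axes in tool",(E.T@M.T).round(3))
for n in("side","top"):
    d=pickle.load(open(n+".pkl","rb"));f,M,t=cam(d);print(n,-M.T@t,f)
T=pickle.load(open("top.pkl","rb"))
c=np.array([.617,.0265]);a=.032;Rz=np.array([[np.cos(a),-np.sin(a)],[np.sin(a),np.cos(a)]])
for u in [(212,130),(255,135),(205,165),(250,172)]:
    p=(np.array(u)+.5)/5-.5+[165,135]
    q=atz(T,p,.014)
    # z = floor(x)+8/cos
    for _ in range(5):
        l=Rz.T@(q[:2]-c); q=atz(T,p,.0046+(.059-l[0])*np.tan(np.radians(10))+.0081)
    print(l.round(4),q.round(4))
```

```text
['PlanningError', 'tcp_to_tips']
cam pos in tool [ 0.00150081 -0.14919632  0.06622163] axes in tool [[ 1.    -0.    -0.002]
 [ 0.002 -0.241  0.97 ]
 [-0.001 -0.97  -0.241]]
side [ 0.50593848 -0.89662165  0.63143199] 448.4596795871503
top [ 0.31188988 -0.23262998  1.06943473] 579.561365772065
[0.0528 0.0124] [0.6693 0.0406 0.0138]
[ 0.0528 -0.0043] [0.67   0.0238 0.0138]
[0.0375 0.012 ] [0.6541 0.0397 0.0165]
[ 0.0368 -0.0056] [0.654  0.0221 0.0166]
```

```bash
cat > mv.py <<'E'
from h import *
from station import sense
def Rt(yaw,pitch):
    """tool rotation when scoop has yaw (deg) and is tipped nose-down by pitch (deg); handle axis along tool"""
    S=R.from_euler('ZY',[yaw,pitch],degrees=True).as_matrix()
    y=S@np.array([.5,0,-np.sqrt(.75)]); x=S@np.array([0,1,0]); return np.stack([x,y,np.cross(x,y)],1)
def Sr(yaw,pitch): return R.from_euler('ZY',[yaw,pitch],degrees=True).as_matrix()
def show(p,Rm):
    s=sense(); rv=(R.from_matrix(Rm)*R.from_matrix(s["ee_rot"]).inv()).as_rotvec()
    print("shift cm",((np.array(p)-s["tcp_pos"])*100).round(2),"rv",rv.round(4), "t",round(s["time_s"],2))
E
python3 - <<'E'
from mv import *
Rm=Rt(2.6,0); a=Rm[:,1]; g=np.array([.5225,-.3316,.0995])
show(g+a*(.005-.12),Rm)
E
```

```text
shift cm [32.21 27.4  -3.71] rv [ 0.0715 -0.5195 -0.1813] t 0.3
```

Request:
carry_out --steps '[[[4,3.4,0,0.009,-0.065,-0.023],[8,6.8,0,0.018,-0.13,-0.046],[12,10.2,-0.5,0.027,-0.195,-0.068],[16,13.7,-1,0.036,-0.26,-0.09],[20,17.1,-1.5,0.045,-0.325,-0.113],[24,20.5,-2,0.054,-0.39,-0.136],[28,24,-3,0.063,-0.455,-0.158],[32.2,27.4,-3.7,0.0715,-0.5195,-0.1813],[32.2,27.4,-3.7,0.0715,-0.5195,-0.1813],[32.2,27.4,-3.7,0.0715,-0.5195,-0.1813]]]' --fingers 0

```text
time_s: 1.55
tcp_pos: [0.4651, -0.3346, 0.1999]
ee_rot: [[-0.046, 0.499, -0.865], [0.999, 0.022, -0.04], [-0.001, -0.866, -0.5]]
wrist_force: [-0.3, 0.6, 0.5]
gripper_width: 1.0
```

Run:
```python
from mv import *
from station import optics
d=optics.capture("wrist");save(d,"w1.pkl");cv2.imwrite("pics/w1.png",d["image"][:,:,::-1]);s=sense();print(s["tcp_pos"],s["ee_rot"].round(3),s["joints"].round(1))
```

```text
[ 0.464858   -0.33500376  0.19993623] [[-0.045  0.5   -0.865]
 [ 0.999  0.021 -0.04 ]
 [-0.001 -0.866 -0.5  ]] [-28.9  10.9 -17.8 -25.1 -37.8 -41.7]
```

View pics/w1.png

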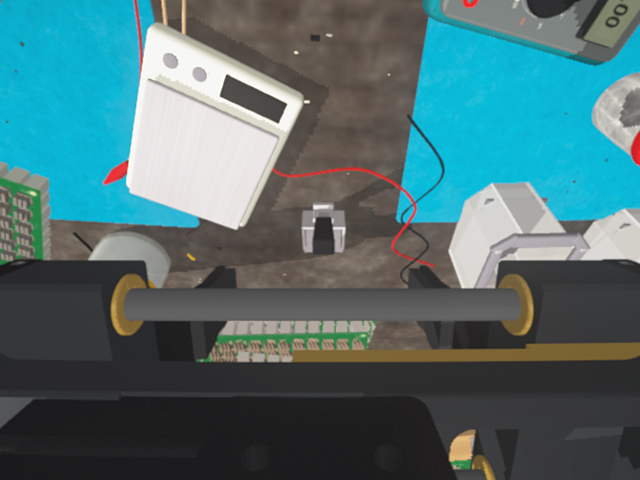

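The wrist view shows the scoop end-on at about (322,230), between the fingers. I'll enlarge it.

Run:
```python
from mv import *
d=pickle.load(open("w1.pkl","rb"))
crop(d,285,190,365,265,10,"w1c.png")
```

```text
(no output)
```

View pics/w1c.png

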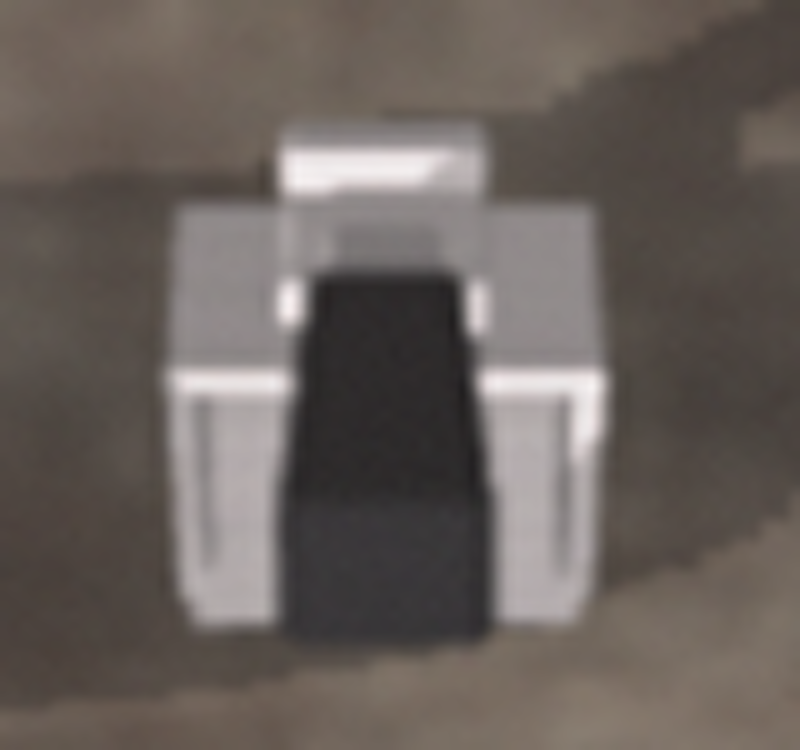

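```bash
cat > fit3.py <<'E'
from fit import *
W=pickle.load(open("w1.pkl","rb"))
n=np.array([.866,0,.5])*.006; te=np.array([-.087,0,.1266])
yy=np.array([0,.008,0])
HW=np.array([te-yy-n,te+yy-n,te-yy+n,te+yy+n,[.0385,-.023,.011],[.0385,.023,.011]])
hw=px([(285,497),(492,497),(285,634),(492,634),(193,628),(584,628)],285,190,10)
H=np.array([[-.087,0,.1266],[-.041,0,.0469],[.0385,.023,.011],[.0385,-.023,.011]])
ht=px([(228,296),(207,214),(165,72),(265,80)],340,190,4)
hs=px([(288,42),(397,180)],230,260,4)
HT=np.array([[-.087,.0,.1266],[.0385,.023,.011],[.0385,-.023,.011]])
for o in ([(W,HW,hw)],[(W,HW[:4],hw[:4])],[(W,HW,hw),(T,H[2:],ht[2:])],[(W,HW,hw),(T,H,ht),(S,H[:2],hs)]):
    c,r_=fit(o,[.6,-.33,0.04,0]); print(c.round(4),np.degrees(c[2]).round(2),r_.round(1).tolist())
B=np.array([[x,y,z] for x,z in ((-.018,.0),(.018,0),(.0385,.011),(-.03,.028)) for y in(-.023,.023)]+[[-.072,0,.1006]])
M=np.vstack([B,HW])@rz(c[2]).T+[c[0],c[1],c[3]]
crop(W,285,190,365,265,10,"w1d.png",[M]);crop(S,290,260,380,340,8,"s1d.png",[M]);crop(T,370,200,410,270,8,"t1d.png",[M])
E
python3 fit3.py
```

```text
[ 0.6055 -0.3258  0.0489 -0.0127] 2.8 [-0.2, -0.3, 0.2, -0.3, -0.1, 1.2, 0.1, 1.2, 1.3, -1.3, -1.3, -1.3]
[ 0.6134 -0.3254  0.0483 -0.0209] 2.77 [0.2, -0.4, -0.2, -0.4, 0.3, 0.4, -0.3, 0.4]
[ 5.931e-01 -3.268e-01  4.440e-02 -2.000e-04] 2.54 [-1.0, -0.7, 1.0, -0.6, -0.9, 1.9, 0.8, 2.0, 0.0, -1.1, -1.0, -1.0, -0.4, -0.6, -1.2, -0.0]
[ 0.5947 -0.3269  0.0435 -0.0018] 2.49 [-1.0, -0.6, 0.7, -0.5, -0.9, 1.8, 0.5, 1.9, -0.0, -1.1, -1.3, -1.0, -1.6, -2.7, 0.0, 1.2, -0.3, -1.2, -1.2, -0.6, -0.2, 1.8, -1.2, -1.1]
```

View pics/w1d.png

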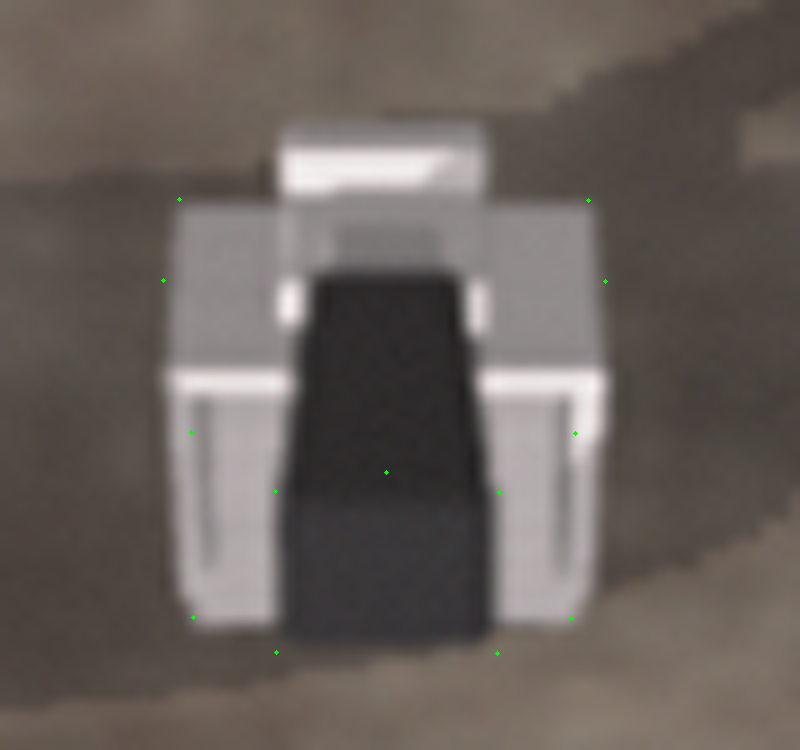

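View pics/s1d.png

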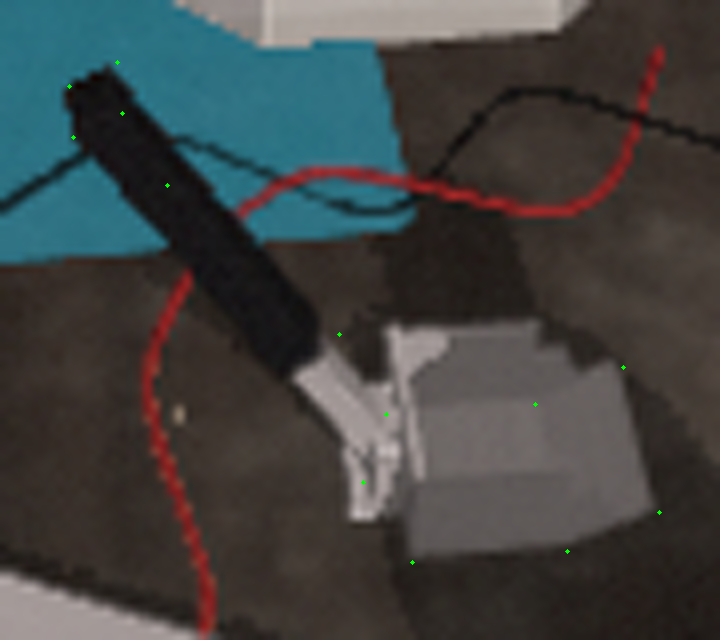

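View pics/t1d.png

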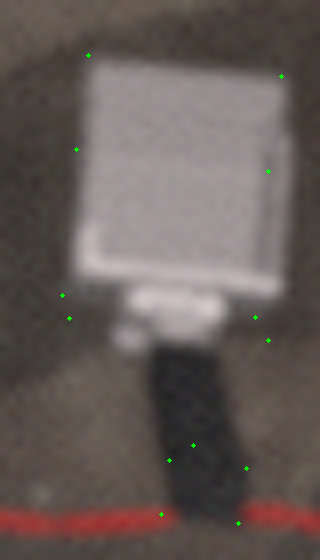

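The back wall sits nearer x=-20 in the scoop frame, with only the bracket reaching -30. Otherwise the views agree to about 2 mm, so I'll go in.

Run:
```python
from mv import *
Rm=Rt(2.5,0); a=Rm[:,1]; g=np.array([.5225,-.3305,.100])
show(g+a*(.005),Rm); show(g+a*(.005-.06),Rm)
```

```text
shift cm [  6.01   0.46 -10.43] rv [ 0.0014  0.0002 -0.0013] t 1.6
shift cm [ 3.02  0.33 -5.23] rv [ 0.0014  0.0002 -0.0013] t 1.6
```

Request:
carry_out --steps '[[[1.5,0.3,-2.6,0,0,0],[3,0.35,-5.2,0,0,0],[4,0.4,-7,0,0,0],[5,0.4,-8.7,0,0,0],[5.5,0.45,-9.6,0,0,0],[6,0.45,-10.4,0,0,0],[6,0.45,-10.4,0,0,0]]]' --fingers 0

```text
time_s: 2.48
tcp_pos: [0.5251, -0.3299, 0.0952]
ee_rot: [[-0.045, 0.499, -0.865], [0.999, 0.022, -0.039], [-0.0, -0.866, -0.5]]
wrist_force: [-0.7, -0.2, -0.2]
gripper_width: 0.999
```

Run:
```python
from mv import *
from station import optics
d=optics.capture("wrist");crop(d,200,180,440,300,3,"w2.png");d=optics.capture("side");crop(d,270,240,390,340,6,"s2.png");s=sense();print(s["tcp_pos"],s["wrist_force"])
```

```text
[ 0.52513154 -0.33002689  0.09605712] [-0.29292657 -0.30468997  0.79355322]
```

View pics/w2.png

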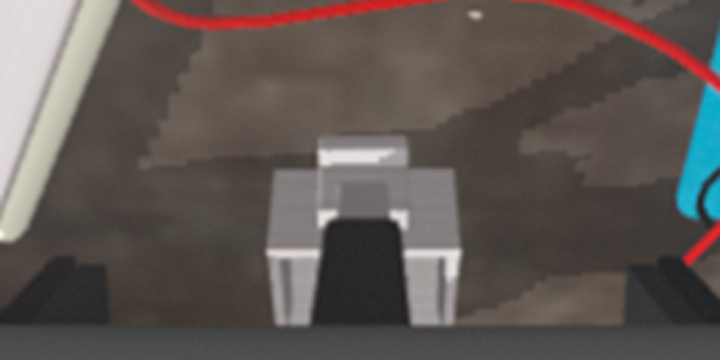

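View pics/s2.png

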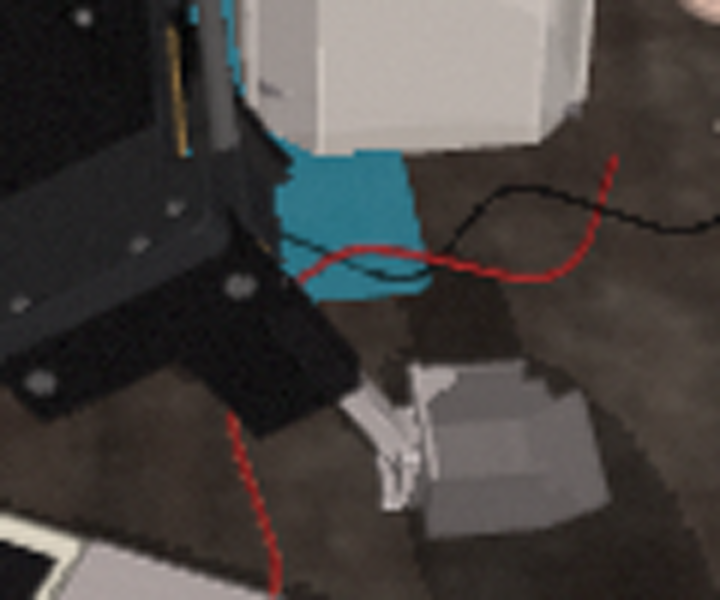

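The handle is centred between the fingers: handle at 362, fingers' midpoint at 367 in the crop. I'll close and lift.

Request:
carry_out --steps '[[[0,0,0,0,0,0],[0,0,0,0,0,0],[0,0,0,0,0,0],[0,0,0,0,0,0],[0,0,0,0,0,0],[0,0,0,0,0,0],[0,0,0,0,0,0],[0,0,0,0,0,0]]]' --fingers 255

```text
time_s: 3.58
tcp_pos: [0.525, -0.3299, 0.0955]
ee_rot: [[-0.045, 0.5, -0.865], [0.999, 0.022, -0.039], [-0.001, -0.866, -0.5]]
wrist_force: [-1.5, 3.1, 0.4]
gripper_width: 0.182
```

Request:
carry_out --steps '[[[0,0,1,0,0,0],[0,0,3,0,0,0],[0,0,6,0,0,0],[0,0,10,0,0,0],[0,0,10,0,0,0],[0,0,10,0,0,0]]]'

```text
time_s: 4.32
tcp_pos: [0.5242, -0.3292, 0.1949]
ee_rot: [[-0.045, 0.498, -0.866], [0.999, 0.023, -0.039], [0.001, -0.867, -0.499]]
wrist_force: [0.6, 0.2, -2.5]
gripper_width: 0.185
```

Run:
```python
from mv import *
from station import optics
d=optics.capture("wrist");save(d,"w3.pkl");crop(d,200,160,440,300,3,"w3.png");d=optics.capture("side");save(d,"s3.pkl");crop(d,270,190,390,310,6,"s3.png");s=sense();print(s["tcp_pos"],s["wrist_force"],s["ee_rot"].round(3))
d=optics.capture("top");save(d,"t3.pkl");crop(d,340,150,460,270,5,"t3.png")
```

```text
[ 0.52404738 -0.32933823  0.19381133] [-0.23096134 -0.1501568  -2.59662227] [[-0.045  0.497 -0.867]
 [ 0.999  0.024 -0.038]
 [ 0.001 -0.867 -0.498]]
```

View pics/w3.png

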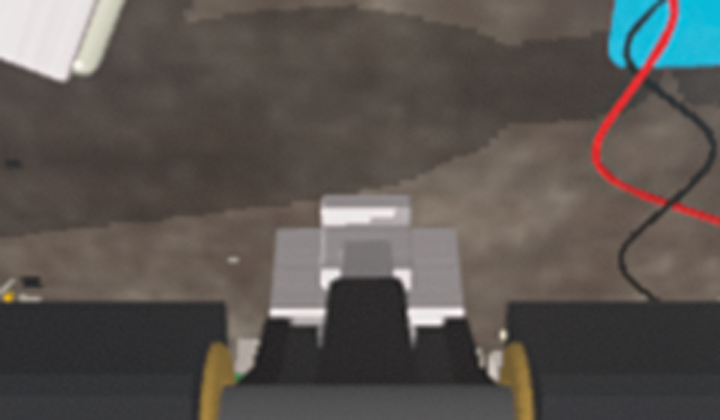

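View pics/s3.png

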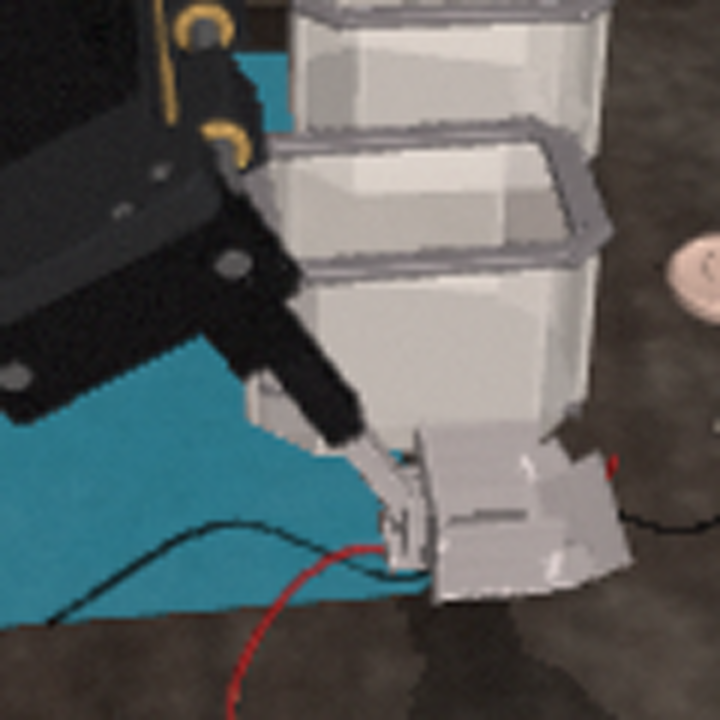

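View pics/t3.png

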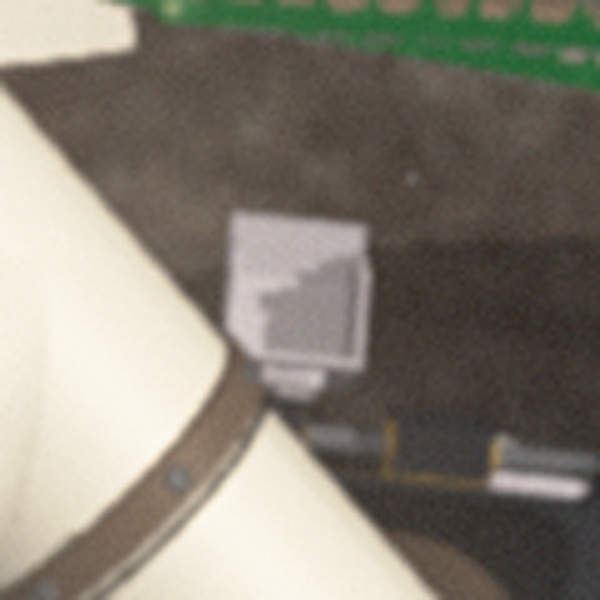

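Run:
```python
from fit import *
from mv import Rt,Sr
S3=pickle.load(open("s3.pkl","rb"));T3=pickle.load(open("t3.pkl","rb"))
a=px([(233,212),(366,224)],340,150,5);b=px([(603,452),(632,563)],270,190,6)
L=[]
for i in(0,1):
    p,rr=tri((T3,a[i]),(S3,b[i]));print(p.round(4),np.round(rr,4));L.append(p)
m=(L[0]+L[1])/2;d=L[0]-L[1];print("lip mid",m.round(4),"width",np.linalg.norm(d),"yaw",np.degrees(np.arctan2(-d[0],d[1])), "droll",d[2])
# predicted
E=Rt(2.5,0);tcp=np.array([.5240,-.3293,.1938])
tcp=np.array([.5241,-.3293,.1943])
grip=tcp-.005*E[:,1]; print("pred lip if grip ideal",grip+Sr(2.5,0)@np.array([.1105,0,-.0896]))
for y in (1,-1):
    print(proj(S3,grip+Sr(2.5,0)@np.array([.1105,y*.023,-.0896])),proj(T3,grip+Sr(2.5,0)@np.array([.1105,y*.023,-.0896])))
print(b,a)
```

```text
[ 0.6292 -0.3017  0.1108] [0.0004 0.0004]
[ 0.6317 -0.3478  0.1096] [0.0003 0.0003]
lip mid [ 0.6304 -0.3248  0.1102] width 0.04622132246577574 yaw 3.135951425856577 droll 0.0011568545623373283
pred lip if grip ideal [ 0.63199721 -0.32458911  0.10903013]
[[370.78300558 265.66645899]] [[386.19061428 191.040174  ]]
[[375.7785641  283.47918543]] [[412.66540647 193.91551587]]
[[370.08333333 264.91666667]
 [374.91666667 283.41666667]] [[386.2 192. ]
 [412.8 194.4]]
```

The lip position agrees with the ideal grasp to about 1.5 mm. Next is the path into the canister.

```bash
cat > plan.py <<'E'
from mv import *
C=np.array([.617,.0265,0]);PSI=1.8
V=np.array([-.107,0,.0847])
def tcp_for(lx,ly,lz,pitch,C=C,psi=PSI,V=V):
    lip=C+R.from_euler('z',psi,degrees=True).as_matrix()@(np.array([lx,ly,lz])/1000)
    return lip+Sr(psi,pitch)@V, Rt(psi,pitch)
def rows(L,base=None):
    s=sense(); p0,R0=s["tcp_pos"],s["ee_rot"]
    if base is not None: p0,R0=tcp_for(*base)
    out=[]
    for q in L:
        p,Rm=tcp_for(*q); rv=(R.from_matrix(Rm)*R.from_matrix(R0).inv()).as_rotvec()
        out.append([round(float(v),2) for v in (p-p0)*100]+[round(float(v),3) for v in rv])
    for o in out: print(o)
def lipnow(C=C,psi=PSI,V=V):
    s=sense();E=s["ee_rot"]; # scoop rot from tool
    A=Rt(0,0); Sm=E@A.T; lip=s["tcp_pos"]-Sm@V
    l=R.from_euler('z',-psi,degrees=True).as_matrix()@(lip-C)*1000
    print("lip in can mm",l.round(1),"yaw,pitch,roll",R.from_matrix(Sm).as_euler('ZYX',degrees=True).round(2),"F",s["wrist_force"].round(1),"t",round(s["time_s"],2))
E
python3 - <<'E'
from plan import *
lipnow()
rows([(18,2,130,35),(18,2,90,35)])
E
```

```text
lip in can mm [   2.8 -351.4  108.9] yaw,pitch,roll [2.57 0.15 0.07] F [ 0.6 -0.2 -1.8] t 4.47
[7.17, 35.73, 6.69, -0.024, 0.608, -0.013]
[7.17, 35.73, 2.69, -0.024, 0.608, -0.013]
```

Request:
carry_out --steps '[[[0.5,1,2,0,0.05,0],[1.2,4,4,0,0.1,0],[2,8,6,0,0.16,0],[2.8,12,6.7,-0.01,0.22,0],[3.6,16,6.7,-0.01,0.28,0],[4.4,20,6.7,-0.01,0.34,-0.01],[5.2,24,6.7,-0.02,0.41,-0.01],[6,28,6.7,-0.02,0.48,-0.01],[6.6,32,6.7,-0.024,0.55,-0.013],[7,34.5,6.7,-0.024,0.59,-0.013],[7.2,35.7,6.7,-0.024,0.608,-0.013],[7.2,35.7,6.7,-0.024,0.608,-0.013],[7.2,35.7,6.7,-0.024,0.608,-0.013]]]'

```text
time_s: 6.1
tcp_pos: [0.5966, 0.0262, 0.2625]
ee_rot: [[-0.031, -0.085, -0.996], [1.0, -0.004, -0.031], [-0.001, -0.996, 0.085]]
wrist_force: [0.1, -0.4, -1.4]
gripper_width: 0.178
```

Run:
```python
from plan import *
from station import optics
lipnow()
for n in("wrist","side","top"):
    d=optics.capture(n);save(d,n[0]+"4.pkl");cv2.imwrite(f"pics/{n}4.png",d["image"][:,:,::-1])
S=pickle.load(open("s4.pkl","rb"));T=pickle.load(open("t4.pkl","rb"))
crop(S,280,120,400,240,6,"s4c.png");crop(T,160,100,300,240,5,"t4c.png")
```

```text
lip in can mm [1.900e+01 1.000e-01 1.318e+02] yaw,pitch,roll [ 1.74 34.87 -0.09] F [ 0.1 -0.4 -1.4] t 6.1
```

View pics/wrist4.png

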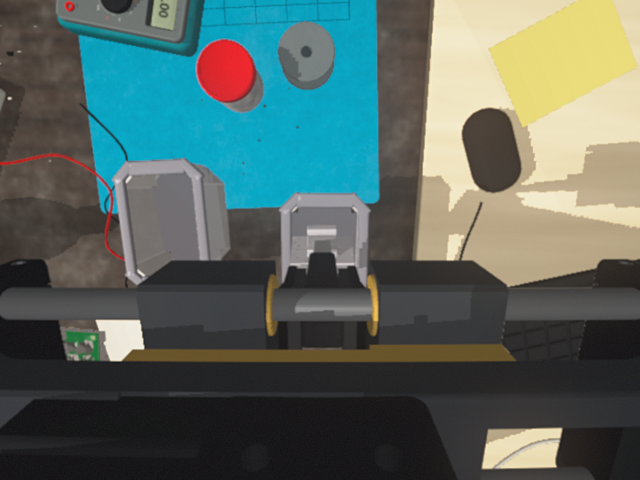

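View pics/s4c.png

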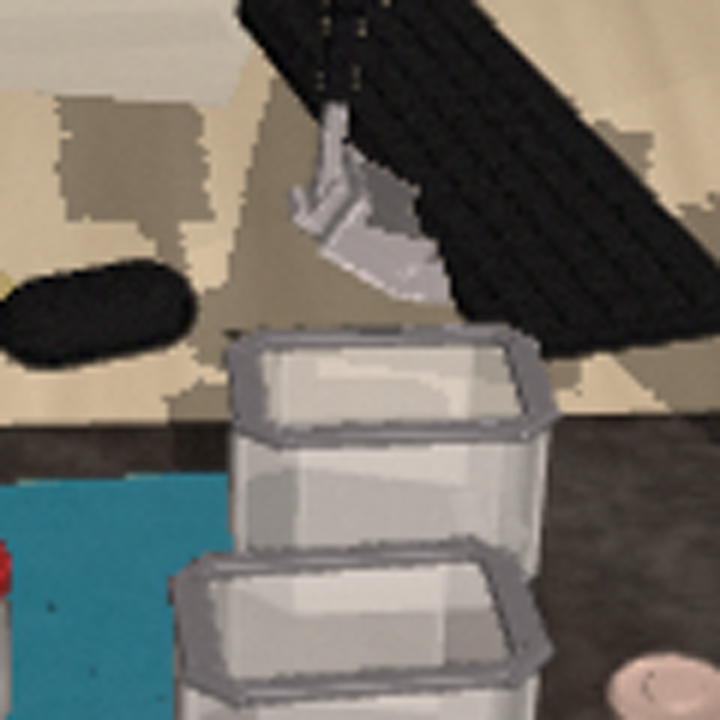

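View pics/t4c.png

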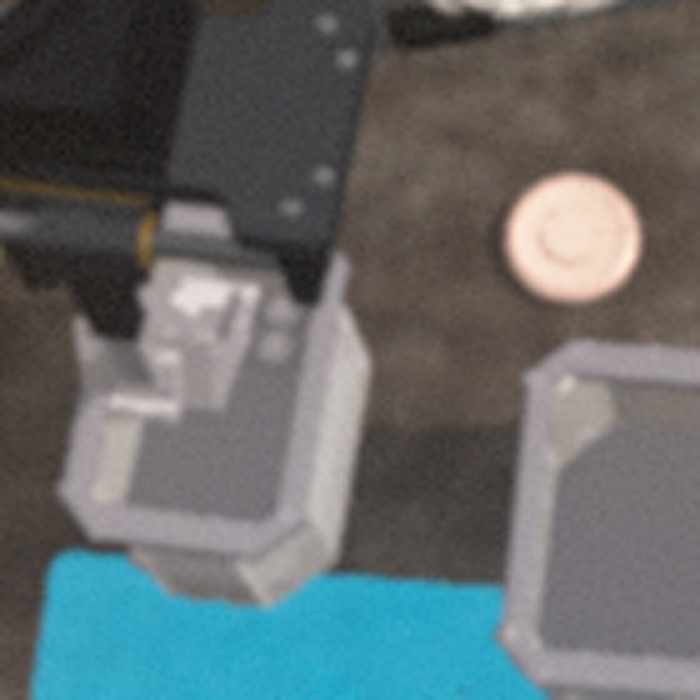

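Run:
```python
from plan import *
d=pickle.load(open("w4.pkl","rb"))
crop(d,265,180,385,270,6,"w4c.png")
```

```text
(no output)
```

View pics/w4c.png

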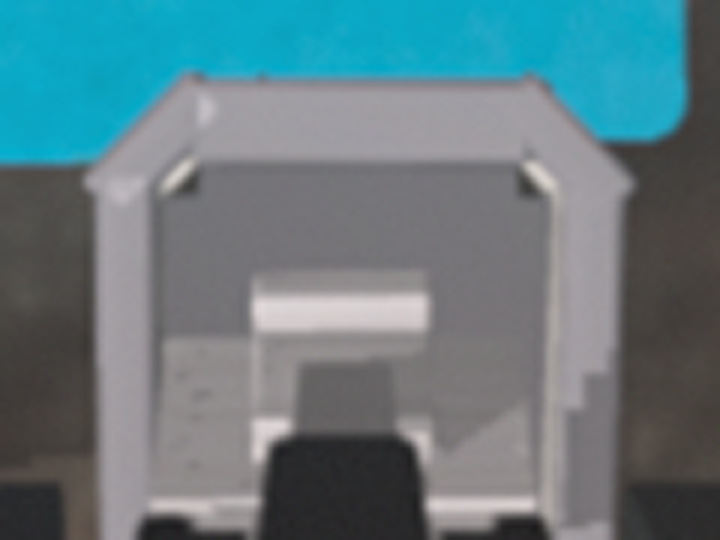

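Run:
```python
from fit import *
W=pickle.load(open("w4.pkl","rb"))
# atz points at rim height
for n,u in (("near outer L",(195,80)),("near outer R",(530,80)),("side outer L",(90,182)),("side outer R",(632,182)),("near inner L",(195,160)),("near inner R",(525,160)),("mouth L",(158,230)),("mouth R",(557,230)),("mouth L2",(152,400)),("mouth R2",(545,400)),("outL2",(100,400)),("outR2",(618,400))):
    q=atz(W,px([u],265,180,6)[0],.085)
    l=rz(np.radians(1.8)).T@(q-[.617,.0265,0]); print(n,q.round(4),(l*1000).round(1))
```

```text
near outer L [0.5532 0.0015 0.085 ] [-64.5 -23.   85. ]
near outer R [0.5515 0.0554 0.085 ] [-64.5  30.9  85. ]
side outer L [ 0.5701 -0.0152  0.085 ] [-48.2 -40.2  85. ]
side outer R [0.5674 0.0726 0.085 ] [-48.1  47.7  85. ]
near inner L [0.566  0.0018 0.085 ] [-51.7 -23.1  85. ]
near inner R [0.5644 0.0551 0.085 ] [-51.7  30.3  85. ]
mouth L [ 0.5776 -0.004   0.085 ] [-40.3 -29.3  85. ]
mouth R [0.5756 0.0608 0.085 ] [-40.3  35.6  85. ]
mouth L2 [ 0.6057 -0.0045  0.085 ] [-12.2 -30.7  85. ]
mouth R2 [0.6037 0.0602 0.085 ] [-12.2  34.1  85. ]
outL2 [ 0.606  -0.0131  0.085 ] [-12.2 -39.3  85. ]
outR2 [0.6034 0.0722 0.085 ] [-12.2  46.1  85. ]
```

Run:
```python
from plan import *
W=pickle.load(open("w4.pkl","rb"));s=sense();Sm=s["ee_rot"]@Rt(0,0).T;lip=s["tcp_pos"]-Sm@V
for n,q in (("bracket",(-.0685,0,.02)),("handle bottom",(-.0795,0,.036)),("backL",(-.0585,-.023,.017)),("backR",(-.0585,.023,.017))):
    u=proj(W,lip+Sm@np.array(q)); print(n,(u-[265,180])*6)
S4=pickle.load(open("s4.pkl","rb"))
for y in(-.023,.023):
    print("lip side view",(proj(S4,lip+Sm@np.array([0,y,0]))-[280,120])*6)
```

```text
bracket [[332.13469889 446.57806293]]
handle bottom [[331.03810905 485.9542074 ]]
backL [[138.71873442 485.91561872]]
backR [[526.55968625 485.94052428]]
lip side view [[451.28887698 299.28100095]]
lip side view [[434.44012489 242.61302994]]
```

```bash
sed -i 's/^C=.*;PSI/C=np.array([.616,.0277,0]);PSI/' plan.py
python3 - <<'E'
from plan import *
lipnow()
rows([(17,2,130,35),(17,2,90,35),(17,2,50,35),(17,2,24,35),(17,2,18,35)])
E
```

```text
lip in can mm [ 20.1  -1.1 132.3] yaw,pitch,roll [ 1.73 34.83 -0.08] F [-1.1 -0.3 -2.2] t 6.25
[-0.28, 0.29, -0.22, 0.001, 0.003, 0.0]
[-0.28, 0.29, -4.22, 0.001, 0.003, 0.0]
[-0.28, 0.29, -8.22, 0.001, 0.003, 0.0]
[-0.28, 0.29, -10.82, 0.001, 0.003, 0.0]
[-0.28, 0.29, -11.42, 0.001, 0.003, 0.0]
```

Request:
carry_out --steps '[[[-0.3,0.3,0,0,0.003,0],[-0.3,0.3,-1,0,0.003,0],[-0.3,0.3,-2.5,0,0.003,0],[-0.3,0.3,-4.2,0,0.003,0],[-0.3,0.3,-6,0,0.003,0],[-0.3,0.3,-8,0,0.003,0],[-0.3,0.3,-9.5,0,0.003,0],[-0.3,0.3,-10.5,0,0.003,0],[-0.3,0.3,-11,0,0.003,0],[-0.3,0.3,-11.2,0,0.003,0],[-0.3,0.3,-11.2,0,0.003,0]]]'

```text
time_s: 7.62
tcp_pos: [0.5943, 0.0302, 0.151]
ee_rot: [[-0.032, -0.087, -0.996], [0.999, -0.004, -0.032], [-0.001, -0.996, 0.087]]
wrist_force: [0.2, 0.2, -0.8]
gripper_width: 0.183
```

Run:
```python
from plan import *
from station import optics
lipnow()
d=optics.capture("wrist");crop(d,265,180,385,270,6,"w5c.png")
d=optics.capture("side");crop(d,280,120,400,240,6,"s5c.png");d=optics.capture("top");crop(d,160,100,300,240,5,"t5c.png")
```

```text
lip in can mm [17.5  3.1 20.2] yaw,pitch,roll [ 1.81 34.98 -0.06] F [ 0.2  0.2 -0.8] t 7.62
```

View pics/w5c.png

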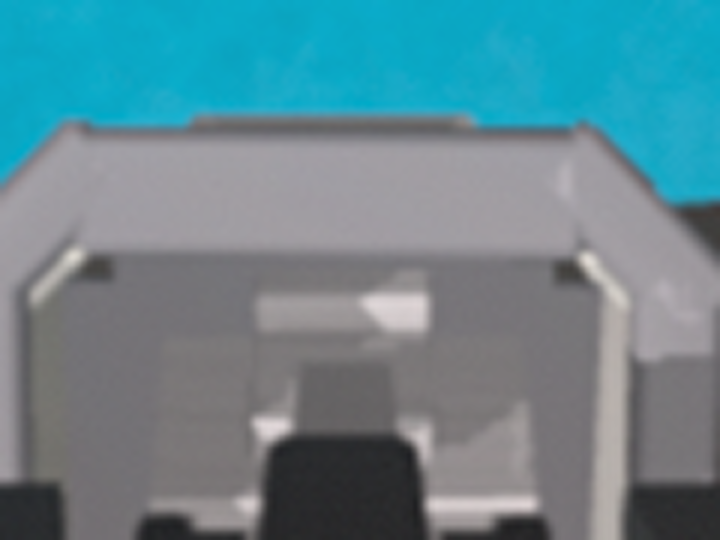

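View pics/s5c.png

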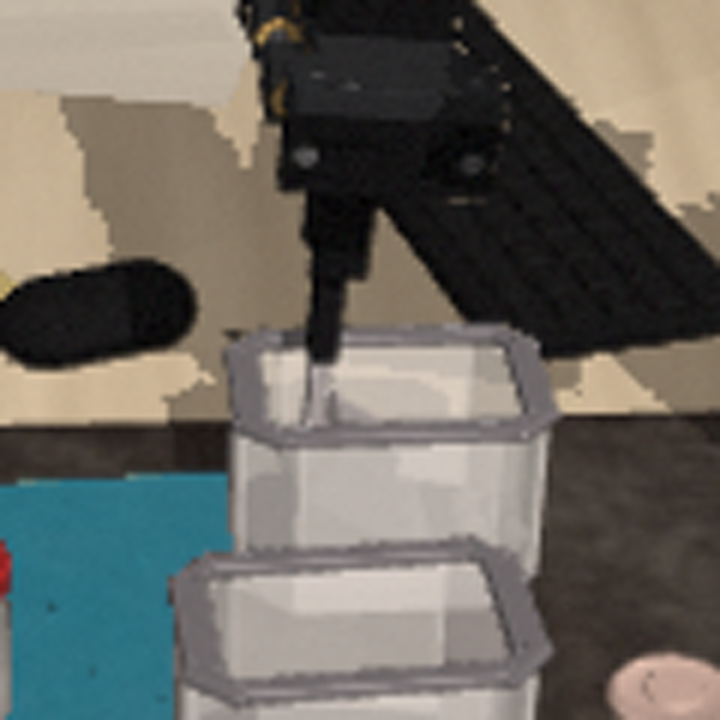

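View pics/t5c.png

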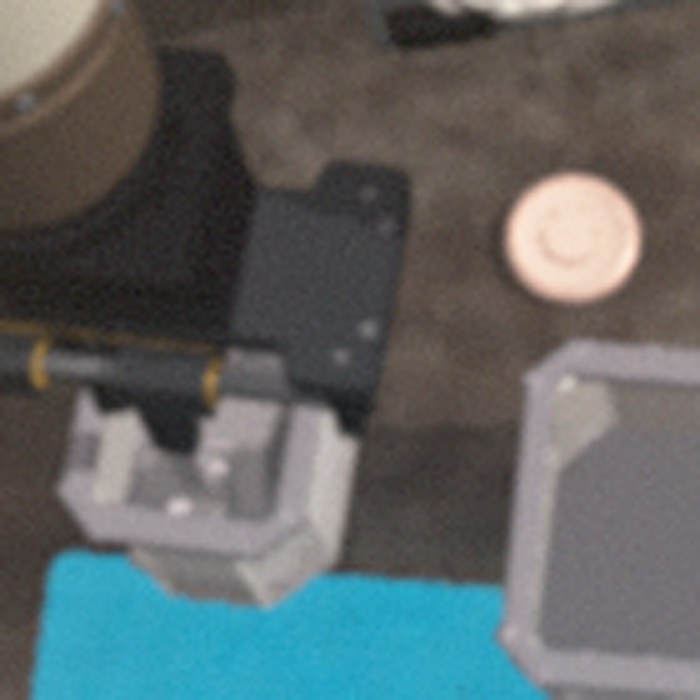

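Request:
carry_out --steps '[[[0,0,-0.2,0,0,0],[0,0,-0.4,0,0,0],[0,0,-0.5,0,0,0],[0,0,-0.5,0,0,0]]]'

```text
time_s: 8.28
tcp_pos: [0.5939, 0.0301, 0.1454]
ee_rot: [[-0.032, -0.088, -0.996], [0.999, -0.004, -0.032], [-0.001, -0.996, 0.088]]
wrist_force: [0.2, -0.8, -2.0]
gripper_width: 0.183
```

```bash
python3 -c "
from plan import *
lipnow()"
```

```text
lip in can mm [17.   2.9 14.6] yaw,pitch,roll [ 1.8  35.05 -0.08] F [ 0.2 -0.8 -2. ] t 8.28
```

Request:
carry_out --steps '[[[0,0,-0.08,0,0,0],[0,0,-0.16,0,0,0],[0,0,-0.16,0,0,0]]]'

```text
time_s: 8.65
tcp_pos: [0.5941, 0.0301, 0.1441]
ee_rot: [[-0.032, -0.087, -0.996], [0.999, -0.004, -0.032], [-0.001, -0.996, 0.087]]
wrist_force: [0.3, 0.4, -0.4]
gripper_width: 0.182
```

```bash
python3 -c "
from plan import *
lipnow();print(sense()['moment'])"
```

```text
lip in can mm [17.2  3.  13.3] yaw,pitch,roll [ 1.81 35.01 -0.07] F [ 0.3  0.4 -0.4] t 8.65
[-0.05435734 -0.23567317 -0.03088881]
```

Request:
carry_out --steps '[[[0.4,0.01,-0.02,0,0,0],[0.8,0.02,-0.09,0,0,0],[1.2,0.04,-0.16,0,0,0],[1.6,0.05,-0.23,0,0,0],[2.0,0.06,-0.3,0,0,0],[2.4,0.08,-0.37,0,0,0],[2.8,0.09,-0.44,0,0,0],[3.1,0.1,-0.5,0,0,0],[3.1,0.1,-0.5,0,0,0]]]'

```text
time_s: 9.78
tcp_pos: [0.6244, 0.0309, 0.1389]
ee_rot: [[-0.032, -0.089, -0.995], [0.999, -0.004, -0.032], [-0.001, -0.996, 0.089]]
wrist_force: [-1.9, 0.5, 0.1]
gripper_width: 0.182
```

Run:
```python
from plan import *
from station import optics
lipnow()
d=optics.capture("side");crop(d,280,120,400,240,6,"s6c.png");d=optics.capture("top");crop(d,160,100,300,240,5,"t6c.png")
```

```text
lip in can mm [47.3  2.8  8.1] yaw,pitch,roll [ 1.79 35.13 -0.09] F [-1.9  0.5  0.1] t 9.78
```

View pics/s6c.png

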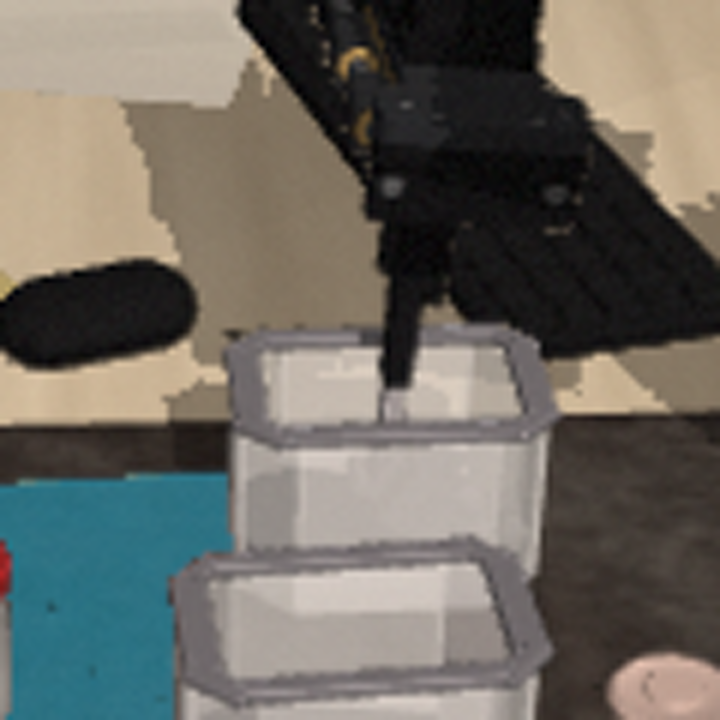

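View pics/t6c.png

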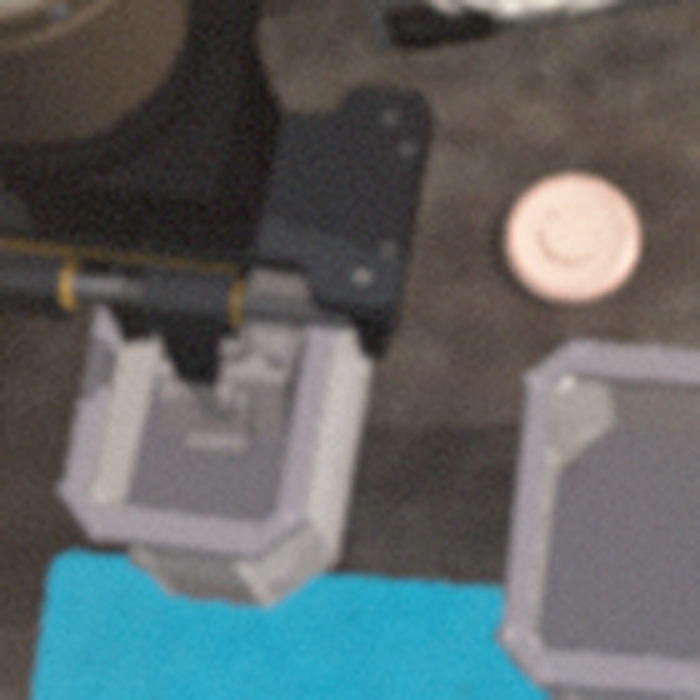

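The lip is at x=47 and the balls now resist with about 2 N. I'll push on.

Request:
carry_out --steps '[[[0.2,0.01,-0.03,0,0,0],[0.4,0.01,-0.06,0,0,0],[0.6,0.02,-0.1,0,0,0],[0.6,0.02,-0.1,0,0,0]]]'

```text
time_s: 10.38
tcp_pos: [0.631, 0.0311, 0.1377]
ee_rot: [[-0.032, -0.088, -0.996], [0.999, -0.004, -0.032], [-0.001, -0.996, 0.088]]
wrist_force: [-0.5, -0.5, -2.1]
gripper_width: 0.179
```

```bash
python3 -c "
from plan import *
lipnow();print(sense()['moment'])"
```

```text
lip in can mm [54.1  2.8  6.9] yaw,pitch,roll [ 1.78 35.06 -0.09] F [-0.5 -0.5 -2.1] t 10.38
[-0.31889627  0.03117874  0.0089661 ]
```

Request:
carry_out --steps '[[[0.15,0,-0.03,0,0,0],[0.3,0.01,-0.05,0,0,0],[0.4,0.01,-0.06,0,0,0],[0.4,0.01,-0.06,0,0,0]]]'

```text
time_s: 10.88
tcp_pos: [0.6337, 0.0307, 0.1375]
ee_rot: [[-0.032, -0.091, -0.995], [0.999, -0.005, -0.032], [-0.002, -0.996, 0.091]]
wrist_force: [-5.3, -1.2, 1.4]
gripper_width: 0.181
```

Run:
```python
from plan import *
from station import optics
lipnow()
d=optics.capture("wrist");cv2.imwrite("pics/w7.png",d["image"][:,:,::-1])
d=optics.capture("side");crop(d,300,150,380,230,8,"s7c.png")
rows([(57,2.9,10,31),(57,2.9,14,26),(57,2.9,18,21),(57,2.9,23,16),(57,2.9,28,11),(56,2.9,34,6),(54,2.9,40,3),(52,2.9,46,1),(50,2.9,50,0),(45,2.9,53,0),(43,2.9,56,0)])
```

```text
lip in can mm [56.3  2.1  6.6] yaw,pitch,roll [ 1.75 35.23 -0.16] F [-5.3 -1.2  1.4] t 10.88
[-0.89, 0.02, 0.02, 0.005, -0.074, -0.001]
[-1.98, -0.01, -0.05, 0.007, -0.161, -0.001]
[-3.03, -0.04, -0.21, 0.01, -0.248, -0.0]
[-4.03, -0.08, -0.36, 0.013, -0.335, -0.0]
[-4.97, -0.11, -0.6, 0.016, -0.423, -0.0]
[-5.93, -0.14, -0.81, 0.018, -0.51, -0.0]
[-6.62, -0.16, -0.73, 0.02, -0.562, -0.0]
[-7.13, -0.17, -0.5, 0.021, -0.597, -0.0]
[-7.48, -0.18, -0.28, 0.022, -0.614, 0.0]
[-7.98, -0.2, 0.02, 0.022, -0.614, 0.0]
[-8.18, -0.21, 0.32, 0.022, -0.614, 0.0]
```

View pics/s7c.png

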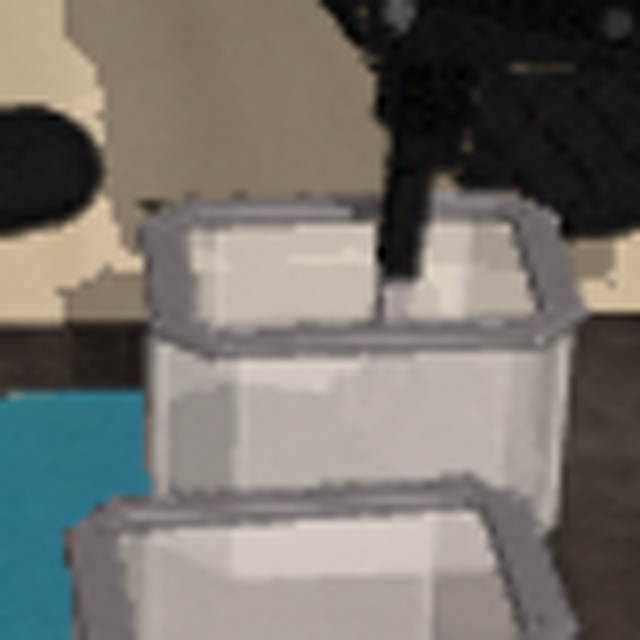

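View pics/w7.png

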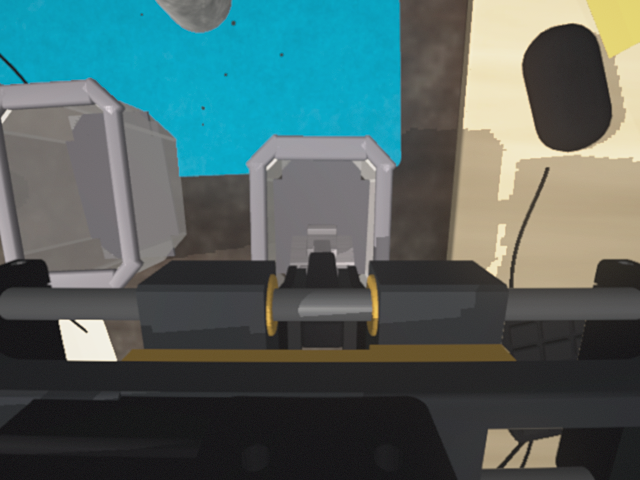

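Contact with the far wall: -5 N at lip x=56. Now I'll back off about 1.5 mm and level.

Request:
carry_out --steps '[[[-0.12,0.02,0.05,0,0,0],[-0.55,0.02,0.05,0.002,-0.035,0],[-1.0,0.02,0.03,0.005,-0.074,0],[-1.6,0,0,0.006,-0.118,0],[-2.1,0,-0.05,0.007,-0.161,0],[-2.65,-0.02,-0.12,0.009,-0.205,0],[-3.15,-0.04,-0.2,0.01,-0.248,0],[-3.65,-0.06,-0.28,0.012,-0.292,0],[-4.15,-0.08,-0.35,0.013,-0.335,0],[-4.6,-0.1,-0.45,0.015,-0.379,0],[-5.08,-0.11,-0.55,0.016,-0.423,0],[-5.5,-0.12,-0.62,0.017,-0.466,0],[-6.0,-0.14,-0.7,0.018,-0.51,0],[-6.65,-0.16,-0.65,0.02,-0.562,0],[-7.15,-0.17,-0.45,0.021,-0.597,0],[-7.48,-0.18,-0.25,0.022,-0.614,0],[-7.48,-0.18,-0.25,0.022,-0.614,0]]]'

```text
time_s: 13.1
tcp_pos: [0.5668, 0.0282, 0.1674]
ee_rot: [[-0.037, 0.459, -0.887], [0.999, 0.025, -0.028], [0.009, -0.888, -0.46]]
wrist_force: [-0.1, 0.3, -2.6]
gripper_width: 0.182
```

Run:
```python
from plan import *
from station import optics
lipnow()
d=optics.capture("wrist");crop(d,260,100,390,300,3,"w8.png")
d=optics.capture("top");crop(d,160,100,300,240,5,"t8c.png")
d=optics.capture("side");crop(d,280,120,400,240,6,"s8c.png")
```

```text
lip in can mm [53.9  3.4 77.9] yaw,pitch,roll [2.12 2.61 0.53] F [-0.1  0.3 -2.6] t 13.1
```

View pics/w8.png

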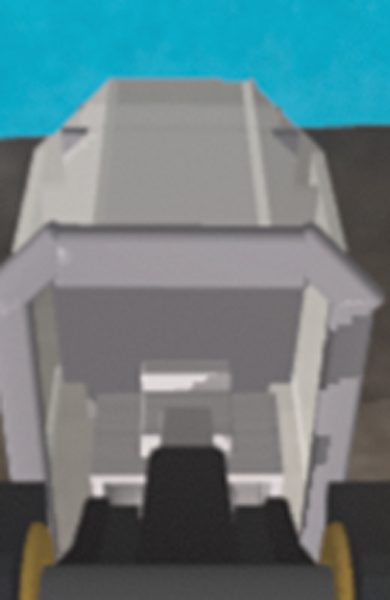

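View pics/t8c.png

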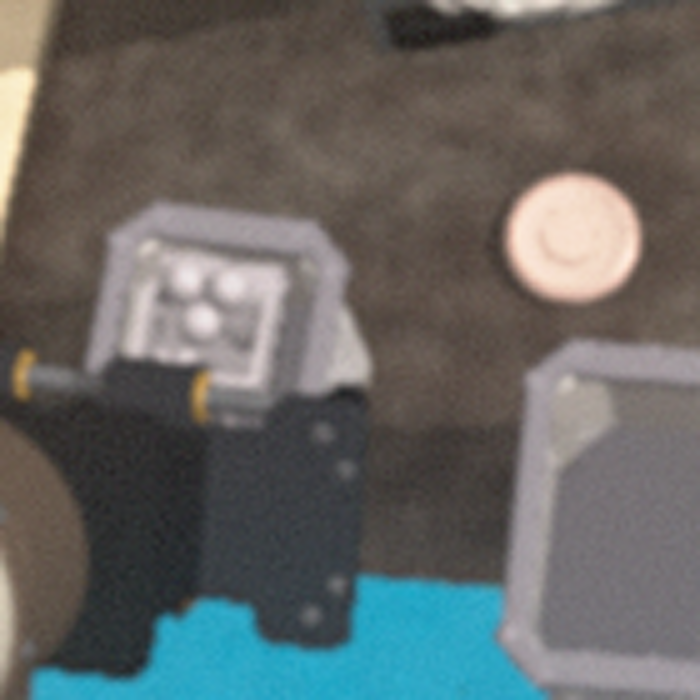

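View pics/s8c.png

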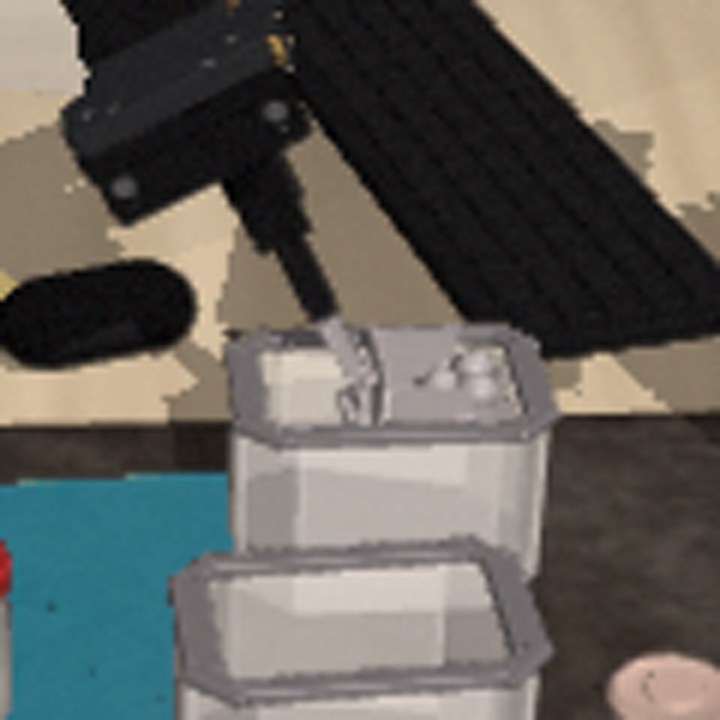

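Run:
```python
from plan import *
from station import optics
s=sense();print(s["joints"].round(1),s["joint_velocities"].round(1),s["wrist_force"]);lipnow()
d=optics.capture("top");save(d,"t8.pkl");crop(d,170,130,240,190,10,"t8d.png")
d=optics.capture("side");save(d,"s8.pkl");crop(d,315,165,375,205,12,"s8d.png");lipnow()
```

```text
[  17.5    9.5  -47.7   46.3   -9.1 -149.9] [-0.   0.2 -0.1  0.1  0.1  0. ] [-0.10285317 -0.71654503 -1.68624451]
lip in can mm [53.4  3.2 76.5] yaw,pitch,roll [2.11 2.74 0.49] F [-0.1 -0.7 -1.7] t 13.25
lip in can mm [53.2  3.1 76.2] yaw,pitch,roll [2.1  2.77 0.48] F [ 0.2  0.2 -2.5] t 13.35
```

View pics/t8d.png

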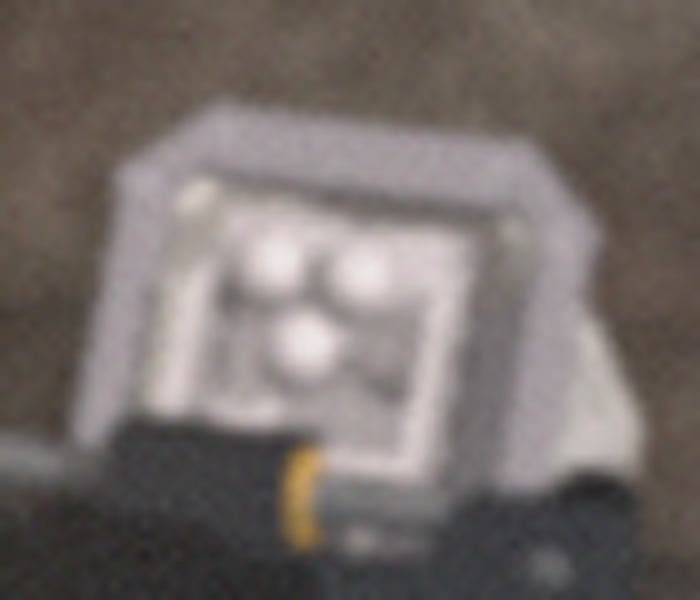

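View pics/s8d.png

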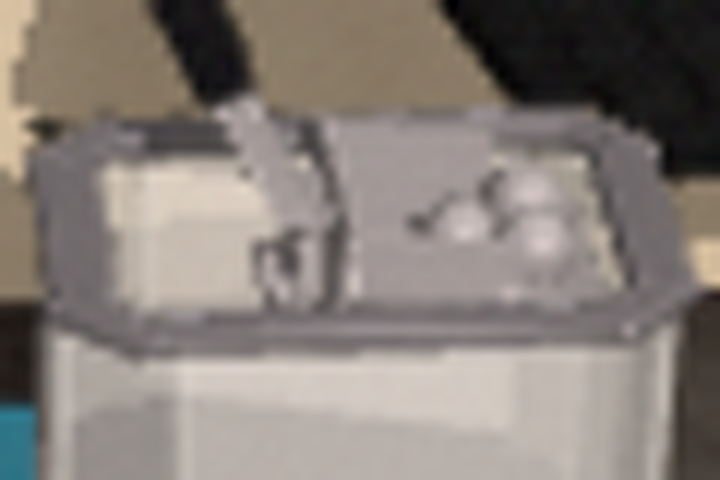

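Joint 5 reached its limit of -9.1°, so the arm stopped higher than commanded. Three balls are visible in the bowl at top crop (275,262), (360,270) and (308,345). The lip has to come back from under the rim before I lift. First, a small test move.

Request:
carry_out --steps '[[[-0.4,0,0,0,0,0],[-0.8,0,0,0,0,0]]]'

```text
time_s: 13.6
tcp_pos: [0.558, 0.0276, 0.1667]
ee_rot: [[-0.036, 0.456, -0.889], [0.999, 0.024, -0.028], [0.008, -0.89, -0.456]]
wrist_force: [-0.5, 0.3, -2.6]
gripper_width: 0.183
```

```bash
python3 -c "
from plan import *
lipnow();print(sense()['joints'].round(1))"
```

```text
lip in can mm [44.6  2.9 76.8] yaw,pitch,roll [2.09 2.85 0.47] F [-0.5  0.3 -2.6] t 13.6
[  17.7    8.7  -48.6   46.8   -9.2 -150.6]
```

The lip is clear at x=44.6. I'll lift.

Request:
carry_out --steps '[[[-0.2,0,0.4,0,0,0],[-0.3,0,1,0,0,0],[-0.3,0,1.8,0,0,0],[-0.3,0,2.8,0,0,0],[-0.3,0,4,0,0,0],[-0.3,0,5.2,0,0,0],[-0.3,0,6.4,0,-0.02,0],[-0.3,0,7.4,0,-0.03,0],[-0.3,0,8,0,-0.04,0],[-0.3,0,8,0,-0.04,0]]]'

```text
time_s: 14.85
tcp_pos: [0.555, 0.0274, 0.2472]
ee_rot: [[-0.036, 0.492, -0.87], [0.999, 0.023, -0.028], [0.007, -0.87, -0.492]]
wrist_force: [-0.2, -0.0, -2.1]
gripper_width: 0.179
```

Run:
```python
from plan import *
from station import optics
lipnow();print(sense()['joints'].round(1))
d=optics.capture("top");save(d,"t9.pkl");crop(d,150,90,270,190,6,"t9.png")
d=optics.capture("side");save(d,"s9.pkl");crop(d,290,100,400,190,7,"s9.png")
```

```text
lip in can mm [ 45.3   2.6 161.5] yaw,pitch,roll [2.07 0.51 0.37] F [-0.2 -0.  -2.1] t 14.85
[  23.3    2.2  -38.7   25.9  -23.3 -132.8]
```

View pics/t9.png

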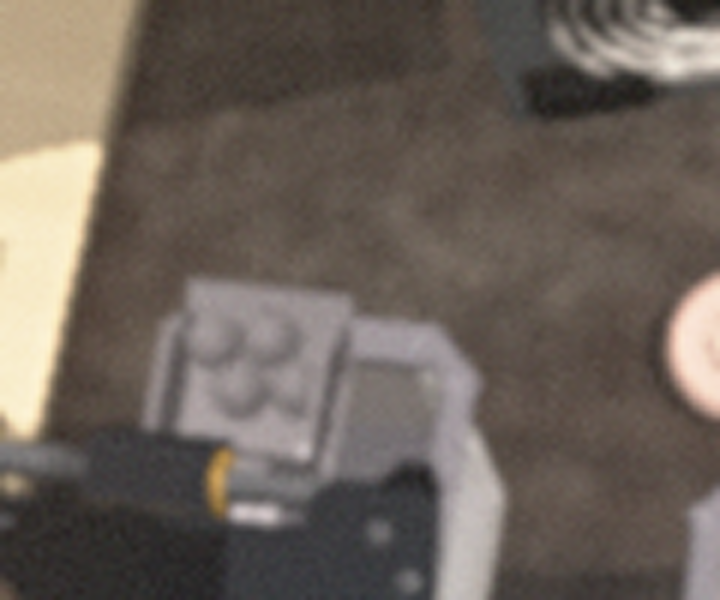

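View pics/s9.png

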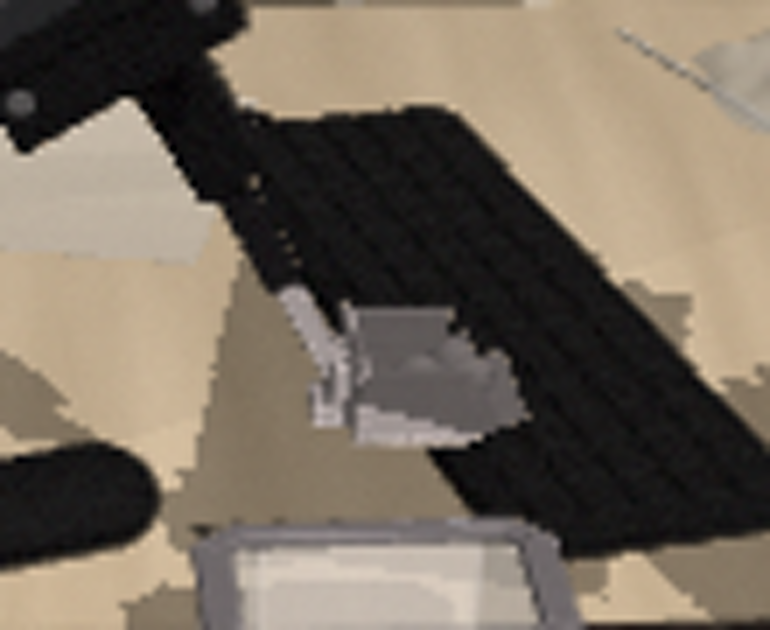

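The loaded scoop is out, with three balls clear and a possible fourth. I'll tilt the nose up a little so they settle into the bowl.

Request:
carry_out --steps '[[[0,0,0.5,0,-0.04,0],[0,-0.2,1,0,-0.08,0],[0,-0.6,1.3,0,-0.12,0],[0,-1.2,1.5,0,-0.15,0],[0,-2,1.5,0,-0.15,0],[0,-3,1.5,0,-0.15,0],[0,-4,1.5,0,-0.15,0],[0,-5.2,1.5,0,-0.15,0],[0,-6.5,1.5,0,-0.15,0],[0,-8,1.5,0,-0.15,0],[0,-9.2,1.5,0,-0.15,0],[0,-10,1.5,0,-0.15,0],[0,-10.2,1.5,0,-0.15,0],[0,-10.2,1.5,0,-0.15,0]]]'

```text
time_s: 16.7
tcp_pos: [0.5552, -0.0745, 0.2616]
ee_rot: [[-0.037, 0.615, -0.787], [0.999, 0.023, -0.029], [0.001, -0.788, -0.616]]
wrist_force: [0.4, 0.3, -2.6]
gripper_width: 0.179
```

Run:
```python
from plan import *
from station import optics
lipnow();print(sense()['joints'].round(1))
d=optics.capture("top");save(d,"t10.pkl");crop(d,210,90,330,190,6,"t10.png")
d=optics.capture("side");save(d,"s10.pkl");crop(d,290,120,400,210,7,"s10.png")
```

```text
lip in can mm [ 53.8 -99.6 192.7] yaw,pitch,roll [ 2.1  -8.01  0.04] F [ 0.4  0.3 -2.6] t 16.7
[   9.8   -0.2  -42.7   25.8  -10.8 -121.5]
```

View pics/t10.png

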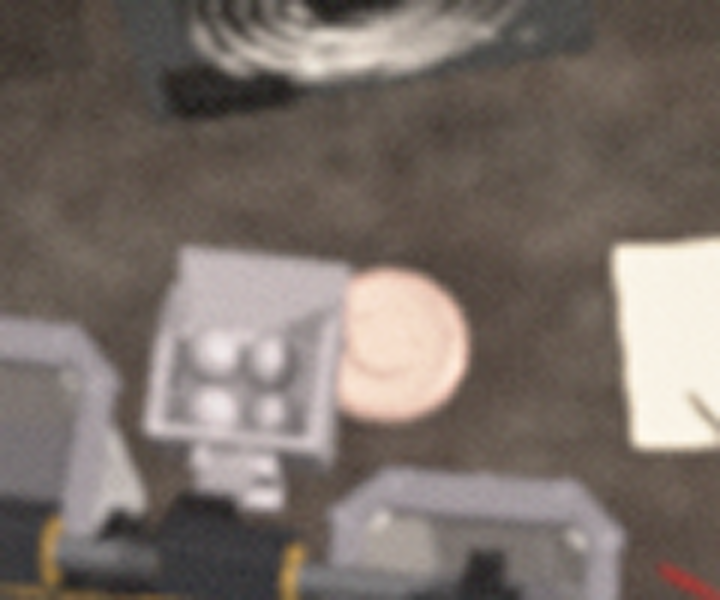

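View pics/s10.png

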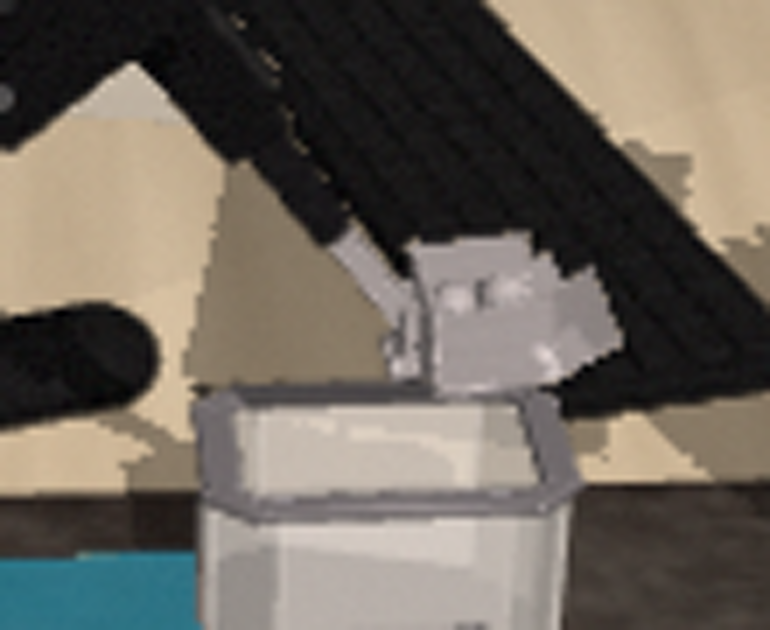

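All four balls are settled at the back of the bowl. Next I'll go to the scale.

```bash
cat >> plan.py <<'E'
VB=V+np.array([.0385,0,.011])
PAN=np.array([.5086,-.4471,.0282])
def bowlnow():
    s=sense();Sm=s["ee_rot"]@Rt(0,0).T; b=s["tcp_pos"]-Sm@VB
    print("bowl",b.round(4),"rel pan mm",((b-PAN)*1000).round(1),"ypr",R.from_matrix(Sm).as_euler('ZYX',degrees=True).round(2),"F",s["wrist_force"].round(1),"t",round(s["time_s"],2))
def brow(b,yaw,pitch): show(np.array(b)+Sr(yaw,pitch)@VB,Rt(yaw,pitch))
E
python3 - <<'E'
from plan import *
bowlnow(); brow(PAN+[0,0,.09],0,-3)
E
```

```text
bowl [ 0.6362 -0.0714  0.1764] rel pan mm [127.6 375.7 148.2] ypr [ 2.11 -8.01  0.04] F [-0.2 -0.4 -1.3] t 16.8
shift cm [-11.99 -37.27  -5.15] rv [-0.0022  0.0874 -0.0369] t 16.8
```

Request:
carry_out --steps '[[[-0.1,-0.4,0,0,0.005,0],[-0.4,-1.1,0,0,0.01,0],[-0.8,-2.6,0,0,0.02,-0.003],[-1.4,-4.5,0,0,0.03,-0.005],[-2.2,-6.7,0,0,0.04,-0.007],[-3.0,-9.3,-0.3,0,0.045,-0.01],[-3.8,-11.9,-0.6,0,0.05,-0.012],[-4.8,-14.9,-1,0,0.055,-0.015],[-5.8,-17.9,-1.4,0,0.06,-0.018],[-6.7,-20.9,-1.9,0,0.065,-0.02],[-7.7,-23.9,-2.4,0,0.07,-0.023],[-8.5,-26.5,-2.9,0,0.075,-0.026],[-9.4,-29.1,-3.4,0,0.08,-0.029],[-10.1,-31.3,-3.9,0,0.085,-0.031],[-10.7,-33.2,-4.3,-0.002,0.087,-0.033],[-11.2,-34.7,-4.6,-0.002,0.087,-0.035],[-11.5,-35.8,-4.9,-0.002,0.087,-0.036],[-11.8,-36.8,-5.1,-0.002,0.087,-0.037],[-12,-37.3,-5.1,-0.002,0.087,-0.037],[-12,-37.3,-5.1,-0.002,0.087,-0.037]]]'

```text
time_s: 19.3
tcp_pos: [0.4352, -0.4477, 0.2111]
ee_rot: [[0.001, 0.546, -0.838], [1.0, -0.0, 0.001], [0.0, -0.838, -0.546]]
wrist_force: [-0.5, -0.3, -2.0]
gripper_width: 0.182
```

Run:
```python
from plan import *
from station import optics
bowlnow();print(sense()['joints'].round(1))
d=optics.capture("top");save(d,"t11.pkl");crop(d,390,210,510,320,6,"t11.png")
d=optics.capture("side");save(d,"s11.pkl");crop(d,230,230,370,420,4,"s11.png")
brow(PAN+[0,0,.09],0,0);brow(PAN+[0,0,.005],0,0)
```

```text
bowl [ 0.5087 -0.4478  0.1192] rel pan mm [ 0.1 -0.7 91. ] ypr [-0.04 -3.07  0.02] F [-0.5 -0.3 -2. ] t 19.3
[-43.4  16.   -7.8 -31.7 -45.5 -28.2]
shift cm [0.47 0.01 0.28] rv [-0.0005  0.0537  0.0001] t 19.4
shift cm [ 0.47  0.01 -8.22] rv [-0.0005  0.0537  0.0001] t 19.4
```

View pics/t11.png

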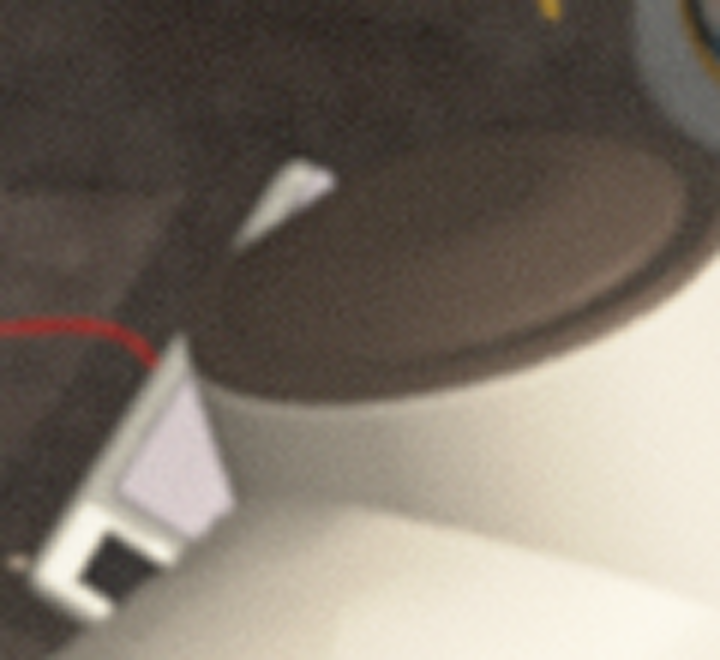

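View pics/s11.png

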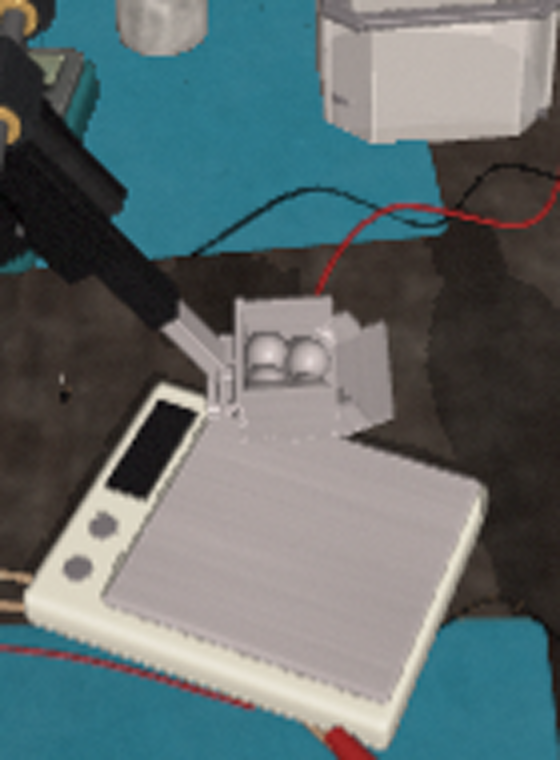

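Request:
carry_out --steps '[[[0.1,0,-0.3,0,0.01,0],[0.25,0,-1,0,0.03,0],[0.45,0,-2,0,0.0537,0],[0.47,0,-3.2,0,0.0537,0],[0.47,0,-4.4,0,0.0537,0],[0.47,0,-5.6,0,0.0537,0],[0.47,0,-6.6,0,0.0537,0],[0.47,0,-7.4,0,0.0537,0],[0.47,0,-7.9,0,0.0537,0],[0.47,0,-8.2,0,0.0537,0],[0.47,0,-8.2,0,0.0537,0]]]'

```text
time_s: 20.78
tcp_pos: [0.44, -0.4476, 0.129]
ee_rot: [[0.0, 0.5, -0.866], [1.0, 0.0, 0.001], [0.0, -0.866, -0.5]]
wrist_force: [0.3, 0.2, -2.3]
gripper_width: 0.183
```

Run:
```python
from plan import *
from station import optics
bowlnow()
s=sense();Sm=s["ee_rot"]@Rt(0,0).T; b=s["tcp_pos"]-Sm@VB
B=np.array([[x,y,z] for x,z in ((-.018,.0),(.018,0),(.0385,.011),(-.018,.028)) for y in(-.023,.023)])
d=optics.capture("side");save(d,"s12.pkl");crop(d,250,290,370,390,6,"s12.png",[b+B@Sm.T])
```

```text
bowl [ 0.5084 -0.4476  0.0332] rel pan mm [-0.2 -0.5  5. ] ypr [-0.02  0.01  0.02] F [ 0.3  0.2 -2.3] t 20.77
```

View pics/s12.png

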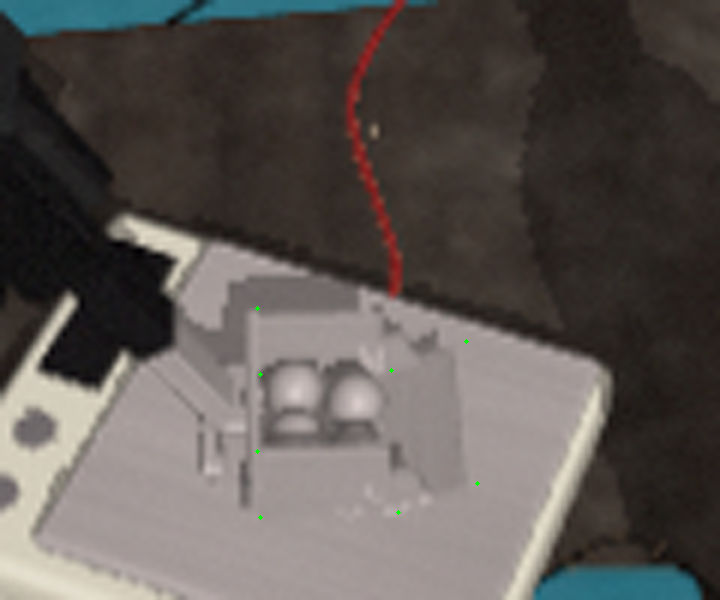

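Request:
carry_out --steps '[[[0,0,-0.15,0,0,0],[0,0,-0.3,0,0,0],[0,0,-0.4,0,0,0],[0,0,-0.4,0,0,0]]]'

```text
time_s: 21.32
tcp_pos: [0.4403, -0.4479, 0.1261]
ee_rot: [[0.0, 0.501, -0.865], [1.0, -0.001, -0.0], [-0.001, -0.865, -0.501]]
wrist_force: [-2.6, 1.7, 3.1]
gripper_width: 0.181
```

```bash
python3 -c "
from plan import *
bowlnow();print(sense()['moment'])"
```

```text
bowl [ 0.5089 -0.448   0.0305] rel pan mm [ 0.3 -0.9  2.3] ypr [-0.02 -0.07 -0.04] F [-2.6  1.7  3.1] t 21.32
[0.46164858 0.86031984 0.2785712 ]
```

Contact: Fz rose by 5 N. I'll ease off slightly and release.

Request:
carry_out --steps '[[[0,0,0.1,0,0,0],[0,0,0.1,0,0,0],[0,0,0.1,0,0,0]]]'

```text
time_s: 21.7
tcp_pos: [0.4403, -0.4478, 0.1262]
ee_rot: [[0.001, 0.5, -0.866], [1.0, -0.0, 0.0], [-0.0, -0.866, -0.5]]
wrist_force: [0.1, 0.6, 1.3]
gripper_width: 0.181
```

Run:
```python
from plan import *
from station import optics
bowlnow()
d=optics.capture("side");crop(d,250,290,370,390,6,"s13.png")
```

```text
bowl [ 0.5088 -0.4479  0.0305] rel pan mm [ 0.2 -0.8  2.3] ypr [-0.03 -0.02 -0.01] F [0.1 0.6 1.3] t 21.7
```

View pics/s13.png

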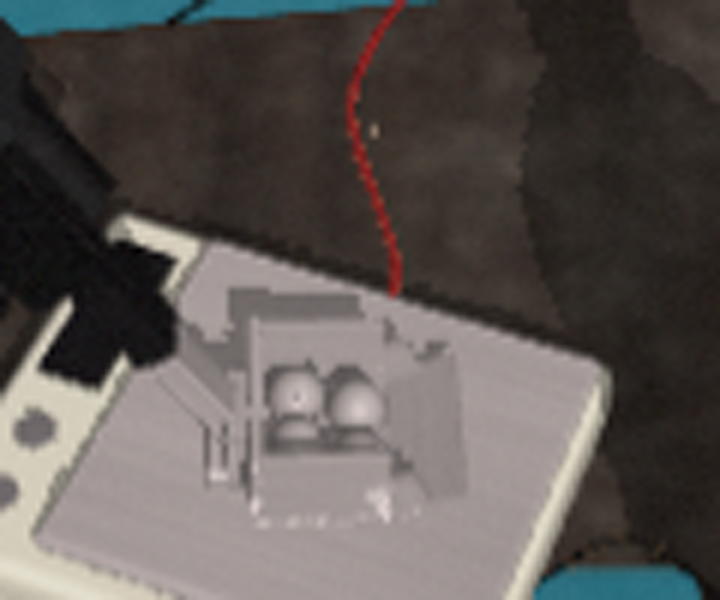

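Request:
carry_out --steps '[[[0,0,0,0,0,0],[0,0,0,0,0,0],[0,0,0,0,0,0],[0,0,0,0,0,0],[0,0,0,0,0,0],[0,0,0,0,0,0],[0,0,0,0,0,0],[0,0,0,0,0,0]]]' --fingers 0

```text
time_s: 22.75
tcp_pos: [0.44, -0.4475, 0.126]
ee_rot: [[0.0, 0.5, -0.866], [1.0, 0.0, 0.001], [0.0, -0.866, -0.5]]
wrist_force: [0.1, 0.7, 0.0]
gripper_width: 0.969
```

Run:
```python
from plan import *
from station import optics
bowlnow()
d=optics.capture("side");crop(d,250,290,370,390,6,"s14.png")
d=optics.capture("wrist");cv2.imwrite("pics/w14.png",d["image"][:,:,::-1])
```

```text
bowl [ 0.5084 -0.4475  0.0303] rel pan mm [-0.2 -0.4  2.1] ypr [-0.02  0.01  0.03] F [0.1 0.7 0. ] t 22.75
```

View pics/s14.png

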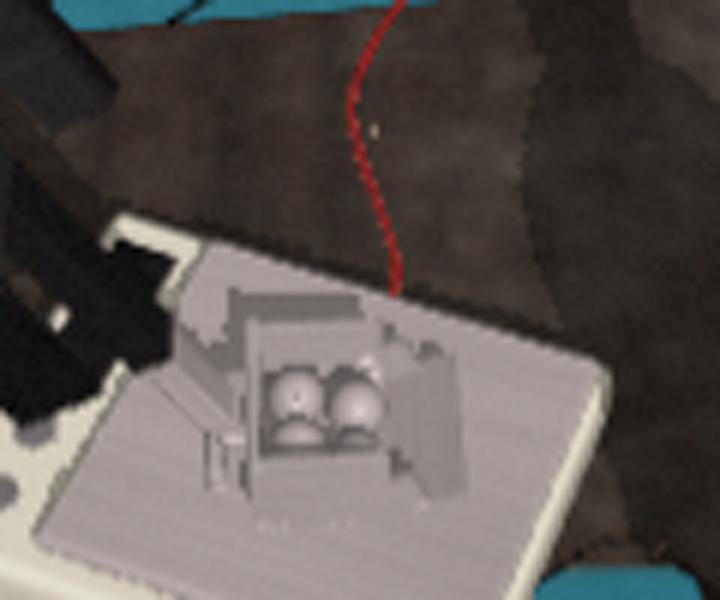

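View pics/w14.png

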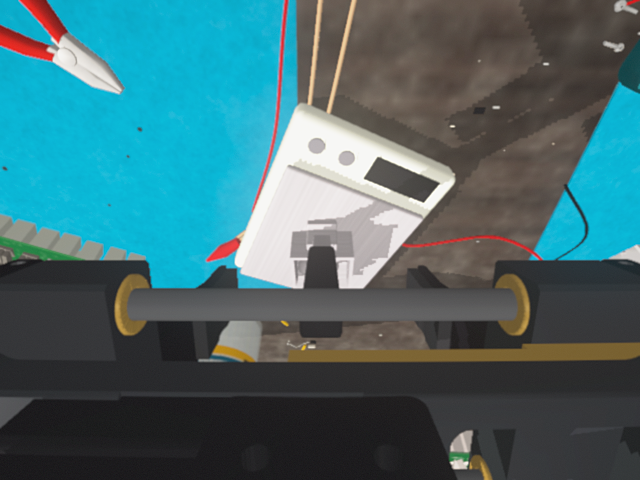

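Released and standing. I'll retreat along the handle axis.

Request:
carry_out --steps '[[[-0.5,0,0.87,0,0,0],[-1.5,0,2.6,0,0,0],[-3,0,5.2,0,0,0],[-5,0,8.7,0,0,0],[-7,0,12.1,0,0,0],[-9,0,15.6,0,0,0],[-13,0,17,0,0,0],[-17,0,17,0,0,0],[-17,0,17,0,0,0],[-17,0,17,0,0,0],[-17,0,17,0,0,0]]]'

```text
time_s: 24.22
tcp_pos: [0.2705, -0.4474, 0.2961]
ee_rot: [[-0.0, 0.5, -0.866], [1.0, 0.0, -0.0], [0.0, -0.866, -0.5]]
wrist_force: [1.0, 0.2, -0.4]
gripper_width: 0.999
```

Run:
```python
from plan import *
from station import optics
s=sense();print(s["tcp_pos"],s["wrist_force"],s["time_s"])
d=optics.capture("side");save(d,"s15.pkl");crop(d,250,270,370,390,6,"s15.png");cv2.imwrite("pics/side15.png",d["image"][:,:,::-1])
d=optics.capture("top");save(d,"t15.pkl");crop(d,390,210,510,330,6,"t15.png")
```

```text
[ 0.2704707  -0.44737648  0.29612963] [ 0.99896703  0.24154274 -0.41951873] 24.225
```

View pics/side15.png

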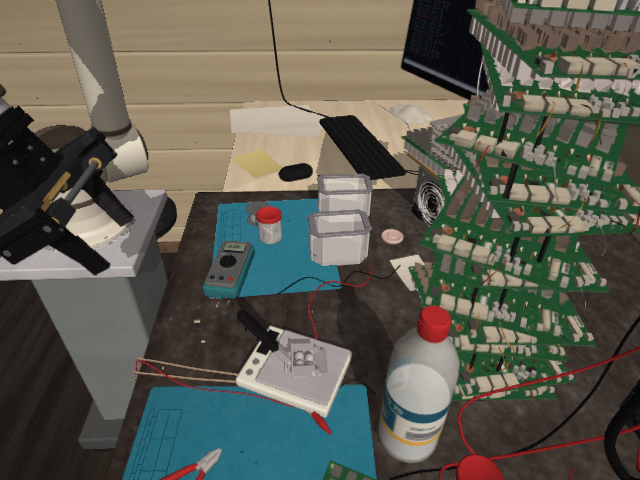

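View pics/s15.png

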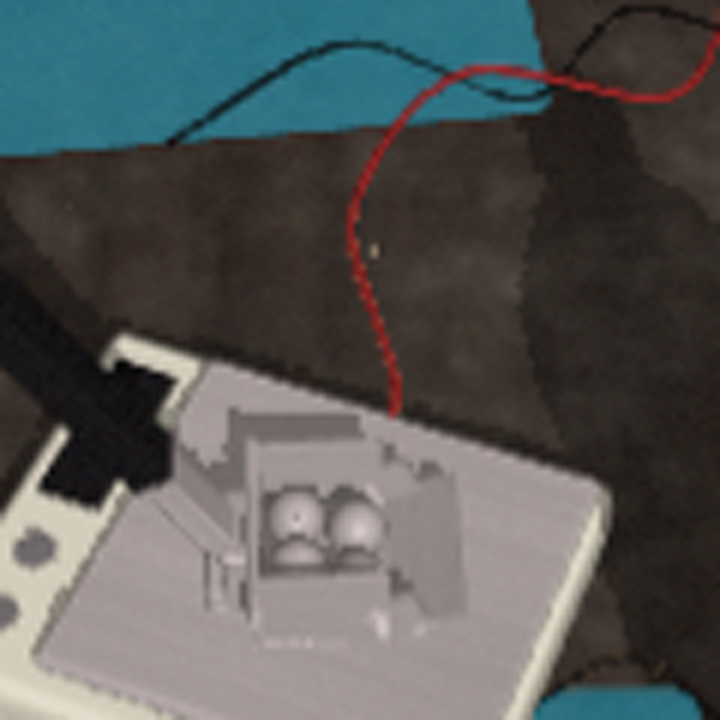

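View pics/t15.png

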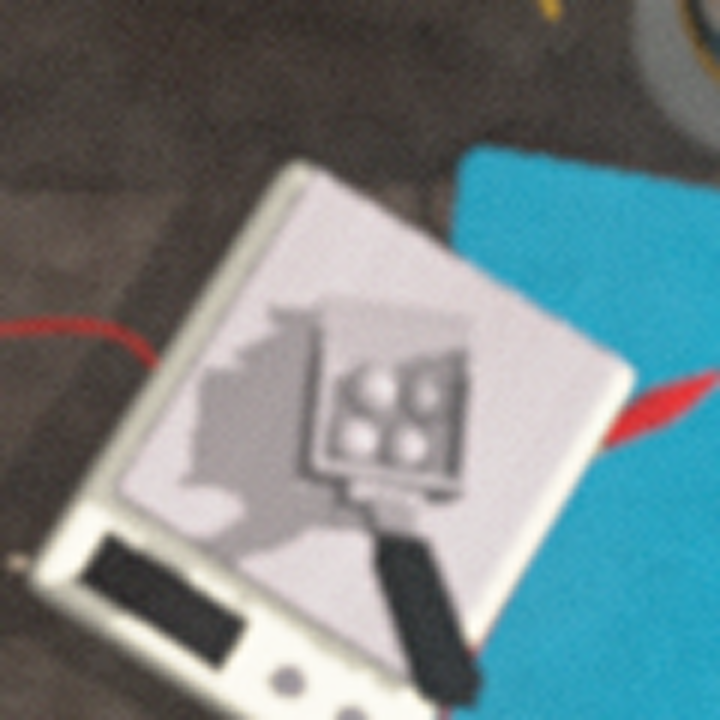

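The scoop stands near the middle of the pan with four balls in its bowl. The arm is clear, and the tin and spool are where they started. Handing in.

```bash
python3 -c "
from station import ticket
print(ticket.finish_job())"
```

```text
the job is handed in; nothing more can be done
None
```

I scooped all four balls out of the left canister, stood the loaded scoop on the scale's pan, released it, backed off and handed in at about 24 s. No verdict was reported.

**Scooping:** I entered tipped nose-down 35° and slid the lip down the sloping floor and under the balls, until it met the far wall with about 5 N. Then I levelled, lifted and carried the scoop over.

**Final checks:**
- The last top and side pictures show four balls in the bowl and the scoop standing on its foot. I judged level by eye after release, not by a fit.
- Just before release, the arm's pose put the foot within about 1 mm of the pan's centre in x and y.
- The arm was clear of everything, and the tin and spool looked unmoved.

**What disagreed:**
- While levelling, joint 5 ran into its range limit. The scoop therefore levelled about 3 cm higher in the canister than I had planned, and I backed the lip out from under the rim before lifting.
- The canister's rim measured about 4 to 7 mm wider in y than the text says, and its corner cuts about 14 mm rather than 20.
- At contact, the foot's height worked out 2 mm above the pan from the arm's pose, which is within the camera calibration.

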